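# Set up the photometer rail

### The arm

A 6-joint arm with a two-finger parallel gripper is mounted at the origin on the work surface; the furniture and walls round the work are solid. World frame = base frame: x ahead of the robot, y to its left, z up, the work surface at z = 0. Lengths are in m, angles in rad, forces in N, time in s.
With the tool pointing down it reaches from about 0.3 to 0.95 m from the base axis. Payload 3.1 kg.
Tool frame: the origin (TCP) lies between the finger pads; the fingertips stand 25 mm ahead of it and the grasp point (between the pads) lies 6 mm ahead of it; z points along the fingers, y is the direction in which the jaws open and shut (so a half turn about z gives the same grasp; the last joint's range is limited). The gripper opens to 85 mm and grips with 20 to 120 N. Pads are 22 mm wide; open, the fingers measure 114 mm over their backs; the gripper's body (76 mm by 85 mm) begins 54 mm behind the grasp point. The pads swing forward as they close: fully open they stand 13 mm farther back than shut.
Start: joints at [-1.323, 0.308, 1.634, -0, 1.2, -0.07], TCP at [0.195, -0.594, 0.256] pointing down, gripper open.
Joint ranges: [-3.06, 3.06], [-0.79, 1.96], [0.05, 2.63], [-1.19, 4.34], [0.05, 2.64], [-2.94, 2.94]. Speed limits (rad/s): [2.79, 2.79, 3.14, 3.14, 3.14, 3.14].

### API

Orientations are given as a unit quaternion [w, x, y, z].
In Python, from cell import ctrl gives the robot as it stands.
- The arm moves only by the tool apply_moves, never from a script. Its argument "plan" is a list that holds one entry, the list of rows, each a list of 5 numbers: the shift along the tool's x, y, z in mm, then the turn about the tool's z in rad, then the finger opening in mm, from 0 to 85.4. In form: [[[dx, dy, dz, roll, gripper], ...]]. A call has 1 to 20 rows; each row shifts and turns the pose as measured when the row begins, along the tool's axes as they then stand; what a row does not reach is not made up. A row lasts 1/12 s, in which the tool goes at most 41.7 mm and 7.16 degrees, less where a joint would pass 70% of its speed; a pose out of reach is approached as far as the arm can. A call with a gripper value outside its range is refused whole. The fingers move at their own pace and stop on an object; "newtons" is the grip in N (left out, the last holds). Time passes only in rows, so rows that do not move let the fingers close. It gives the time, the measured TCP pose, the force and the opening at its end, in the units of the state.
- ctrl.sense(): the state, without advancing time (a new reading comes with each control period).
- ctrl.grab_frame(name): name is "scene" or "top" or "wrist"; returns (picture, depth): 420x560x3 uint8, blue, green, red; 420x560 float32, m along the optical axis (not along the pixel's ray), 0 where there is no reading.
- ctrl.calibration(name): a dict with "fovy" (degrees; the focal length in pixels is half the picture's height over the tangent of half this angle, whatever the lens; pixels are square), "cx", "cy" (the principal point, pixels), "position" and "rotation" of the camera in the world. Camera axes: x right, y up, looking along -z (the intrinsics and any distortion apply to the point x, -y, -z); pixel columns grow to the right and rows downward; lengths in m; the calibration is good to about 2 mm. The wrist camera is an equidistant fisheye: a pixel r from the principal point sees the ray r / f radians off the axis. A picture is of the moment at which its call begins: read the wrist's pose just before it. calibration takes no time and is no camera call; for the wrist camera it gives the pose at the moment of the call.
- ctrl.job_done(): hands the job in, once; it reports no verdict.
The state is a dict: "clock": time; "joint_positions": joint angles; "joint_velocities": joint speeds; "tau": joint torques, N m; "ee_pos": TCP position; "tool_rot": TCP orientation; "force": force on the tool from outside, world axes, zero at the start; "ft_torque": the same for the moment, N m; "finger_gap": opening from 0.0 (shut) to 1.0 (fully open).
Only numpy, scipy, OpenCV 4.12 (cv2) and the standard library are available. Lean on these libraries where they do the work, as an engineer would, in place of code of your own. Each camera call takes 0.05 s, during which the arm holds its last target.

### The job

Set up the photometer rail: draw back the end bolt, press in the lens carrier's side button and slide it from the hole by the open end to the hole next to the lamp, then bring the carriers that stand on the bench onto the rail through its open end, each slid along with its button pressed until the button pops fully out in its own hole. Counted from the lamp the filter belongs in the second hole, the slit in the third, the sample cell in the fourth and the detector in the fifth; if one is missing, its hole stays empty. When all are locked, push the end bolt home again; leave the vial, the bottle and the petri dish where they are.

Things in the scene. Friction and masses are not known exactly. Their poses are not given: they have to be found in the camera images.
- rail: Aluminium T-rail fixed on the bench, on a base plate 64 mm wide, 8 mm thick. Origin: on the bench under its middle; z up, y along the rail, +y to the open end. Head 30 mm wide, z 38 to 52 mm, over a web 12 mm wide; straight to y = 166 mm. The -y end is closed by the lamp, a dark finned box 112 mm high, its front at y = -174 mm. Carriers cannot pass one another on the rail
- mouth (a point): Tip of the rail's open end, on the rail axis, 45 mm above the bench (y = 182 mm of the rail): the head's last 16 mm taper here to a nose 21 mm wide and 8 mm high, which guides a carrier on
- lens_carrier: Carries an upright round glass lens in a 25 mm ring. Starts locked on the rail in hole 5. All carriers are alike but for the top: dark metal, 0.17 kg, origin at centre of underside, z up, y along the rail, 50 mm long (y). Skirts 56 mm wide (x) to z 21 mm, then a plain block 45 mm wide, z 21 to 56 mm, for gripping; the fitting on it ends at z 79 mm. Button on the block's -x face
- carrier_channel (a point): On the lens carrier, all carriers alike: middle of its underside channel (z 13 mm), open at both y ends: 33 mm wide, z 5 to 21 mm, over a slot 17 mm wide between two lips. On the rail the carrier's underside is 31 mm above the bench; play 1.5 mm to each side, 2 mm upwards. It can go on either way round
- lens_button_face (a point): Centre of the lens carrier's round button, 14 mm across, 8 mm proud when out. On every carrier it is in the middle of the block's -x face, 45 mm above the carrier's underside. Pinching the block across x there, one finger on the button and one on the opposite face, presses it flush and holds the carrier
- slit_carrier: Carrier built like lens_carrier; on top an upright flat aluminium plate, 27 mm wide, 3 mm thick, with a narrow upright slit. Starts standing on the bench beyond the rail's open end, or is absent
- filter_carrier: Carrier built like lens_carrier; on top an upright square glass pane in a dark frame, 26 mm wide, 22 mm high, 5 mm thick. Starts standing on the bench beyond the rail's open end, or is absent
- cell_carrier: Carrier built like lens_carrier; on top a clear square sample cell 12 mm wide with a white cap, between four small posts. Starts standing on the bench beyond the rail's open end, or is absent
- detector_carrier: Carrier built like lens_carrier; on top a black detector box 32 x 30 mm with a round window on its -y side and a brass connector on its +y side. Starts standing on the bench beyond the rail's open end, or is absent
- hole_1 (a point): Hole 1 of 5, counted from the lamp, 60 mm apart (10 mm long, 9 mm high, right through the rail head, with a black line across the head's top above it). The point: where the origin of a carrier locked in this hole lies, on the rail axis, 31 mm above the bench
- hole_2 (a point): Hole 2 of 5, counted from the lamp, 60 mm apart (10 mm long, 9 mm high, right through the rail head, with a black line across the head's top above it). The point: where the origin of a carrier locked in this hole lies, on the rail axis, 31 mm above the bench
- hole_3 (a point): Hole 3 of 5, counted from the lamp, 60 mm apart (10 mm long, 9 mm high, right through the rail head, with a black line across the head's top above it). The point: where the origin of a carrier locked in this hole lies, on the rail axis, 31 mm above the bench
- hole_4 (a point): Hole 4 of 5, counted from the lamp, 60 mm apart (10 mm long, 9 mm high, right through the rail head, with a black line across the head's top above it). The point: where the origin of a carrier locked in this hole lies, on the rail axis, 31 mm above the bench
- hole_5 (a point): Hole 5 of 5, counted from the lamp, 60 mm apart (10 mm long, 9 mm high, right through the rail head, with a black line across the head's top above it). The point: where the origin of a carrier locked in this hole lies, on the rail axis, 31 mm above the bench
- lens_button (a joint): How far the lens carrier's button is pressed, m. 0.008 = flush: its pin is drawn out of the rail and the carrier can enter and slide. Let go between holes, the pin rides on the rail's side and it stays at 0.0025 to 0.006. Within about 1.5 mm of a hole it pops out to 0 (below 0.002): locked. Spring 3 N when out, 6 N when flush
- filter_button (a joint): How far the filter carrier's button is pressed, m. 0.008 = flush: its pin is drawn out of the rail and the carrier can enter and slide. Let go between holes, the pin rides on the rail's side and it stays at 0.0025 to 0.006. Within about 1.5 mm of a hole it pops out to 0 (below 0.002): locked. Spring 3 N when out, 6 N when flush
- slit_button (a joint): How far the slit carrier's button is pressed, m. 0.008 = flush: its pin is drawn out of the rail and the carrier can enter and slide. Let go between holes, the pin rides on the rail's side and it stays at 0.0025 to 0.006. Within about 1.5 mm of a hole it pops out to 0 (below 0.002): locked. Spring 3 N when out, 6 N when flush
- cell_button (a joint): How far the cell carrier's button is pressed, m. 0.008 = flush: its pin is drawn out of the rail and the carrier can enter and slide. Let go between holes, the pin rides on the rail's side and it stays at 0.0025 to 0.006. Within about 1.5 mm of a hole it pops out to 0 (below 0.002): locked. Spring 3 N when out, 6 N when flush
- detector_button (a joint): How far the detector carrier's button is pressed, m. 0.008 = flush: its pin is drawn out of the rail and the carrier can enter and slide. Let go between holes, the pin rides on the rail's side and it stays at 0.0025 to 0.006. Within about 1.5 mm of a hole it pops out to 0 (below 0.002): locked. Spring 3 N when out, 6 N when flush
- end_bolt (a joint): Travel of the end bolt, m: 0 = drawn back to the rail's -x side, clear of the open end; 0.045 = home, its bar across the open end. It moves along the rail's +x, stays where it is left and takes about 2 N. At the start it is home (0.041 to 0.045)
- bolt_knob (a point): Middle of the bolt's upright black knob, 16 mm across, 43 to 68 mm above the bench, 11 mm beyond the mouth along the rail's y; push it along the rail's -x to open and +x to shut. Between it and the rail stands the bolt's guide, 46 mm high
- vial_brown: Bystander: brown screw-cap vial 34 x 80 mm, right of the rail; leave alone
- bottle_redcap: Bystander: white bottle with a red cap, 35 x 74 mm, right of the rail, before the grey partition (y = -0.47 m, its top 0.31 m above the bench); leave alone
- petri_dish: Bystander: petri dish 90 x 16 mm, right of the rail; leave alone
Not all that is in view belongs to the job. Leave any green look-alike of the cell_carrier alone.

How it is judged:
On the way, in this order (a step that is already met when the one before it is completed fails the run):
1. the end bolt is drawn back (value of joint end_bolt below 0.012 m), for 0.2 s.
2. every carrier present is locked in its own hole while the bolt is still drawn back (horizontal distance between lens_carrier and hole_1 below 0.005 m and z of lens_carrier in the frame of hole_1 between -0.005 and 0.005 m and value of joint each of lens_button, filter_button, slit_button, cell_button, detector_button below 0.002 m and horizontal distance between filter_carrier and hole_2 below 0.005 m and z of filter_carrier in the frame of hole_2 between -0.005 and 0.005 m and horizontal distance between slit_carrier and hole_3 below 0.005 m and z of slit_carrier in the frame of hole_3 between -0.005 and 0.005 m and horizontal distance between cell_carrier and hole_4 below 0.005 m and z of cell_carrier in the frame of hole_4 between -0.005 and 0.005 m and horizontal distance between detector_carrier and hole_5 below 0.005 m and z of detector_carrier in the frame of hole_5 between -0.005 and 0.005 m and value of joint end_bolt below 0.012 m), for 0.2 s.
3. the end bolt is pushed home (value of joint end_bolt above 0.04 m), for 0.2 s.
At the end, for the whole second after the job is handed in: Lens, filter, slit, cell and detector carriers (those present) sit on the rail in holes 1, 2, 3, 4 and 5 from the lamp, each within 5 mm of its place, its button out (less than 2 mm pressed); the end bolt is pushed in at least 40 of its 45 mm (horizontal distance between lens_carrier and hole_1 below 0.005 m and z of lens_carrier in the frame of hole_1 between -0.005 and 0.005 m and value of joint each of lens_button, filter_button, slit_button, cell_button, detector_button below 0.002 m and horizontal distance between filter_carrier and hole_2 below 0.005 m and z of filter_carrier in the frame of hole_2 between -0.005 and 0.005 m and horizontal distance between slit_carrier and hole_3 below 0.005 m and z of slit_carrier in the frame of hole_3 between -0.005 and 0.005 m and horizontal distance between cell_carrier and hole_4 below 0.005 m and z of cell_carrier in the frame of hole_4 between -0.005 and 0.005 m and horizontal distance between detector_carrier and hole_5 below 0.005 m and z of detector_carrier in the frame of hole_5 between -0.005 and 0.005 m and value of joint end_bolt above 0.04 m); the robot touches nothing.
It fails at once if the vial brown is moved by more than 3 cm (distance of vial_brown from where it was at the start of the episode above 0.03 m).
It fails at once if the bottle redcap is moved by more than 3 cm (distance of bottle_redcap from where it was at the start of the episode above 0.03 m).
It fails at once if the petri dish is moved by more than 3 cm (distance of petri_dish from where it was at the start of the episode above 0.03 m).
Of filter_carrier, slit_carrier, cell_carrier, detector_carrier only 3 to 4 are there at a start; the rules pass over those that are not, and their reading is None.
At some moment in a run one of filter_carrier, slit_carrier, cell_carrier, detector_carrier may be knocked a few centimetres aside while the robot is not near it.
Once in a run the grip may slacken for a moment while it holds something.
It also fails if it takes over 210 s, if anything falls off the work surface, if the arm or the gripper's body presses on something with over 40 N, if the wrist force passes 120 N, or if a joint passes its speed limit or range.

## Working session

There is one attempt and no reset: what is moved stays moved. The work goes in short steps, Python scripts to look and compute and a tool call to move; the robot and the scene stay as the last step left them, time stands still between calls to the robot, and variables do not carry over. Pictures are saved under pics/ and viewed, and the job is handed in when it is done.

Besides the shell and the picture viewer there is one more tool, called as name(argument=value, ...), one argument or row to a line, values as JSON. apply_moves: Moves the arm, as the interface text tells. Its arguments: {"type":"object","properties":{"plan":{"type":"array","items":{"type":"array","items":{"type":"array","items":{"type":"number"}}}},"newtons":{"type":"number"}},"required":["plan"]}

```bash
ls -la; mkdir -p pics
python3 - <<'E'
from cell import ctrl
import cv2
s=ctrl.sense(); print(s)
for n in ["scene","top","wrist"]:
    print(n,ctrl.calibration(n))
    p,d=ctrl.grab_frame(n); cv2.imwrite(f"pics/{n}0.png",p)
E
```

```text
total 12
drwxr-xr-x  3 agent agent 4096 Dec  6 15:45 .
drwxr-xr-x 23 root  root  4096 Dec  6 15:45 ..
drwxr-xr-x  2 agent agent 4096 Dec  6 15:45 pics
{'clock': 0.0, 'joint_positions': array([-1.32271285e+00,  3.09020335e-01,  1.63518972e+00, -2.62306658e-05,
        1.19970479e+00, -6.96846474e-02]), 'joint_velocities': array([ 0.00132395,  0.00014094, -0.00058189,  0.00020205, -0.00155742,
        0.00122296]), 'tau': array([-2.98487730e-04, -4.15255308e+01, -2.76661885e+01, -7.89548130e-05,
        1.02911112e-02,  1.25878252e-06]), 'ee_pos': array([ 0.19506682, -0.59297085,  0.25503596]), 'tool_rot': array([-1.15539224e-03,  9.87403037e-01,  1.58221027e-01, -1.15600352e-04]), 'force': array([ 0.75999061,  0.23051094, -0.05183438]), 'ft_torque': array([ 0.01322454, -0.05116801,  0.04631276]), 'finger_gap': 0.9986581034231686}
scene {'fovy': 42.199190286112085, 'cx': 273.116028620166, 'cy': 206.89372431611244, 'position': array([1.09164626, 0.8854632 , 1.03398811]), 'rotation': array([0.28971592, 0.12286219, 0.39246071, 0.86425931])}
top {'fovy': 54.42658513880247, 'cx': 282.6045282155321, 'cy': 206.71339532028375, 'position': array([ 0.26680615, -0.00545015,  1.45555364]), 'rotation': array([-0.69665853, -0.05173979,  0.0457096 ,  0.71407319])}
wrist {'fovy': 65.70646984690485, 'cx': 285.8673915977155, 'cy': 214.8329386933343, 'position': array([ 0.27411373, -0.56691771,  0.37484307]), 'rotation': array([ 0.79903651, -0.1323287 ,  0.0973084 , -0.57841235])}
```

View pics/scene0.png

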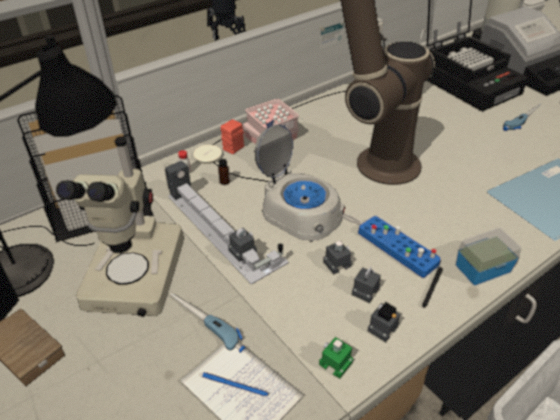

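View pics/top0.png

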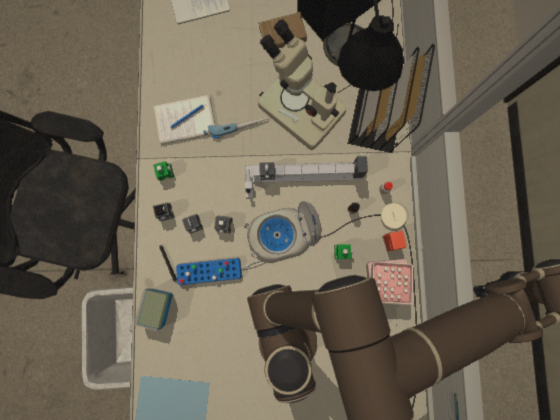

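View pics/wrist0.png

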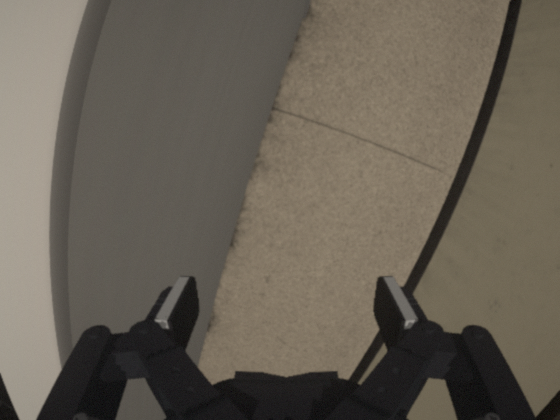

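```bash
cat > h.py <<'E'
import numpy as np, cv2, json
from cell import ctrl
from scipy.spatial.transform import Rotation as R
def rot(q): return R.from_quat([q[1],q[2],q[3],q[0]]).as_matrix()
def foc(c): return 210/np.tan(np.radians(c['fovy']/2))
def ray(c,u,v,fish=False):
    f=foc(c); x=(u-c['cx']); y=(v-c['cy'])
    if fish:
        r=np.hypot(x,y); th=r/f; s=np.sin(th)/max(r,1e-9)
        d=np.array([x*s,-y*s,-np.cos(th)])
    else: d=np.array([x/f,-y/f,-1.])
    d=rot(c['rotation'])@d
    return np.array(c['position']),d/np.linalg.norm(d)
def onz(c,u,v,z,fish=False):
    p,d=ray(c,u,v,fish); return p+d*(z-p[2])/d[2]
def tri(rays):
    A=np.zeros((3,3));b=np.zeros(3)
    for p,d in rays:
        M=np.eye(3)-np.outer(d,d);A+=M;b+=M@p
    X=np.linalg.solve(A,b)
    return X,[float(np.linalg.norm((np.eye(3)-np.outer(d,d))@(X-p))) for p,d in rays]
def proj(c,X,fish=False):
    q=rot(c['rotation']).T@(np.array(X)-c['position']); x,y,z=q[0],-q[1],-q[2]; f=foc(c)
    if fish:
        r=np.hypot(x,y); th=np.arctan2(r,z); k=f*th/max(r,1e-9); return c['cx']+x*k,c['cy']+y*k
    return c['cx']+f*x/z,c['cy']+f*y/z
E
python3 - <<'E'
from h import *
s=cv2.imread('pics/scene0.png');t=cv2.imread('pics/top0.png')
a=cv2.resize(s[220:370,210:410],None,fx=4,fy=4,interpolation=cv2.INTER_CUBIC);cv2.imwrite('pics/sc1.png',a)
a=cv2.resize(t[140:260,140:380],(800,400),interpolation=cv2.INTER_CUBIC);cv2.imwrite('pics/tc1.png',a)
c=ctrl.calibration('top')
for u,v in [(248,175),(365,168),(248,192),(268,171),(164,212),(193,224),(224,224),(164,171),(343,252)]: print(u,v,onz(c,u,v,0.06).round(3))
E
```

```text
248 175 [0.575 0.122 0.06 ]
365 168 [ 0.59  -0.287  0.06 ]
248 192 [0.515 0.123 0.06 ]
268 171 [0.588 0.052 0.06 ]
164 212 [0.453 0.414 0.06 ]
193 224 [0.408 0.314 0.06 ]
224 224 [0.406 0.207 0.06 ]
164 171 [0.597 0.416 0.06 ]
343 252 [ 0.3   -0.197  0.06 ]
```

View pics/sc1.png

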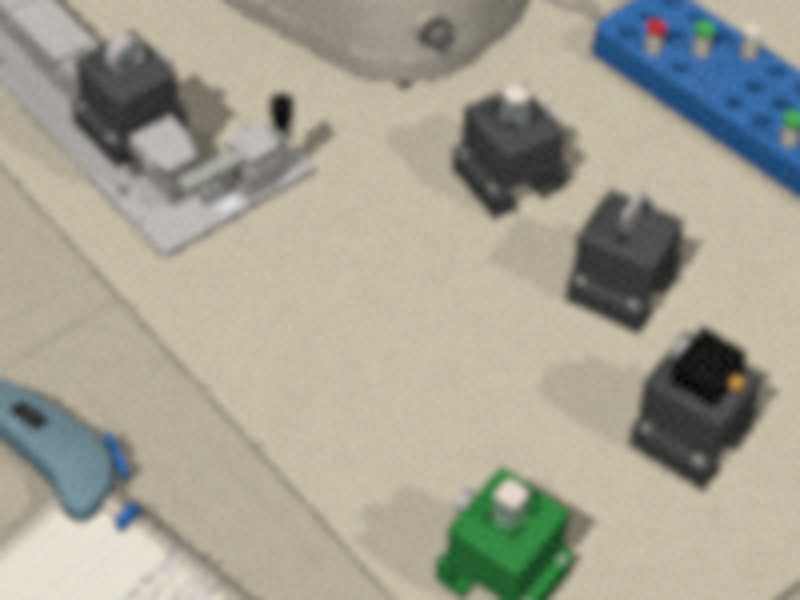

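View pics/tc1.png

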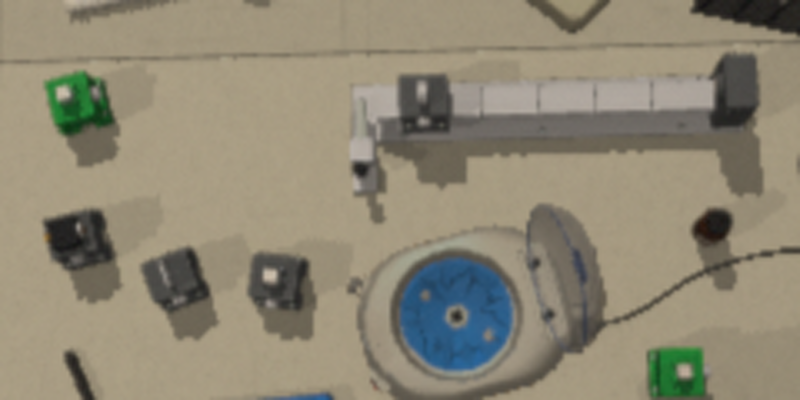

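```bash
cat >> h.py <<'E'
def psi():
    s=ctrl.sense(); m=rot(s['tool_rot']); return float(np.arctan2(m[1,0],m[0,0]))
def plan(target,psit,g,n=None,step=40):
    """rows (rounded) from the measured pose to target/yaw, straight line"""
    s=ctrl.sense(); p=np.array(s['ee_pos']); a=psi(); out=[]
    d=np.array(target)-p; da=(psit-a+np.pi)%(2*np.pi)-np.pi
    n=n or int(max(np.ceil(np.linalg.norm(d)*1000/step),np.ceil(abs(da)/0.12),1))
    for i in range(n):
        w=d/n*1000; c,sn=np.cos(a),np.sin(a)
        out.append([round(w[0]*c+w[1]*sn,1),round(w[0]*sn-w[1]*c,1),round(-w[2],1),round(-da/n,3),g]); a+=da/n
    print('now',p.round(4),'psi',round(psi(),4),'n',n); print(json.dumps(out))
def st():
    s=ctrl.sense(); print(round(s['clock'],2),'pos',s['ee_pos'].round(4),'psi',round(psi(),4),'F',s['force'].round(1),'gap',round(s['finger_gap']*85.4,1),'zax',rot(s['tool_rot'])[:,2].round(3)); return s
E
python3 - <<'E'
from h import *
print(rot(ctrl.sense()['tool_rot']).round(3))
E
```

```text
[[ 0.95   0.312 -0.   ]
 [ 0.312 -0.95   0.002]
 [ 0.    -0.002 -1.   ]]
```

apply_moves(
  plan=[
    [[0,0,-40,0,85],[0,0,-40,0,85],[0,0,-40,0,85],[0,0,-40,0,85],[0,0,-10,0,85]],
  ],
  newtons=40,
)

```text
clock: 0.57
ee_pos: [0.1941, -0.5892, 0.4204]
tool_rot: [-0.013, 0.987, 0.158, -0.001]
force: [0.5, -0.8, 0.3]
finger_gap: 0.995
```

Run:
```python
from h import *
st(); plan([0.44,0.12,0.40],1.571,85)
```

```text
0.57 pos [ 0.1941 -0.5892  0.4204] psi 0.3177 F [ 0.5 -0.8  0.3] gap 85.0 zax [-0.006  0.024 -1.   ]
now [ 0.1941 -0.5892  0.4204] psi 0.3177 n 19
[[24.0, -31.4, 1.1, -0.066, 85], [26.0, -29.8, 1.1, -0.066, 85], [27.9, -28.0, 1.1, -0.066, 85], [29.7, -26.1, 1.1, -0.066, 85], [31.3, -24.1, 1.1, -0.066, 85], [32.8, -22.0, 1.1, -0.066, 85], [34.2, -19.8, 1.1, -0.066, 85], [35.4, -17.5, 1.1, -0.066, 85], [36.5, -15.1, 1.1, -0.066, 85], [37.4, -12.6, 1.1, -0.066, 85], [38.2, -10.1, 1.1, -0.066, 85], [38.8, -7.6, 1.1, -0.066, 85], [39.2, -5.0, 1.1, -0.066, 85], [39.4, -2.4, 1.1, -0.066, 85], [39.5, 0.2, 1.1, -0.066, 85], [39.4, 2.8, 1.1, -0.066, 85], [39.1, 5.4, 1.1, -0.066, 85], [38.7, 7.9, 1.1, -0.066, 85], [38.1, 10.5, 1.1, -0.066, 85]]
```

apply_moves(
  plan=[
    [[24,-31,1,-0.066,85],[26,-30,1,-0.066,85],[28,-28,1,-0.066,85],[30,-26,1,-0.066,85],[31,-24,1,-0.066,85],[33,-22,1,-0.066,85],[34,-20,1,-0.066,85],[35,-17,1,-0.066,85],[36,-15,1,-0.066,85],[37,-13,1,-0.066,85],[38,-10,1,-0.066,85],[39,-8,1,-0.066,85],[39,-5,1,-0.066,85],[39,-2,1,-0.066,85],[39,0,1,-0.066,85],[39,3,1,-0.066,85],[39,5,1,-0.066,85],[39,8,1,-0.066,85],[38,10,1,-0.066,85],[0,0,0,0,85]],
  ],
)

```text
clock: 2.23
ee_pos: [0.4238, 0.1531, 0.4068]
tool_rot: [-0.007, 0.687, 0.727, 0.007]
force: [-0.6, -0.6, 0.5]
finger_gap: 0.997
```

Run:
```python
from h import *
st();print(ctrl.calibration('wrist'))
p,d=ctrl.grab_frame('wrist');cv2.imwrite('pics/w1.png',p)
st()
plan([0.47,0.20,0.38],1.571,85)
```

```text
2.23 pos [0.4238 0.1531 0.4068] psi 1.6266 F [-0.6 -0.6  0.5] gap 85.1 zax [-0.001  0.019 -1.   ]
{'fovy': 65.70646984690485, 'cx': 285.8673915977155, 'cy': 214.8329386933343, 'position': array([0.41852717, 0.2347012 , 0.52805537]), 'rotation': array([ 0.98753216, -0.15497268, -0.00473884,  0.02722587])}
2.28 pos [0.4232 0.1505 0.4066] psi 1.624 F [ 0.1  0.1 -0.6] gap 85.2 zax [-0.003  0.016 -1.   ]
now [0.4232 0.1505 0.4066] psi 1.624 n 2
[[23.5, 24.7, 13.3, 0.027, 85], [24.1, 24.1, 13.3, 0.027, 85]]
```

View pics/w1.png

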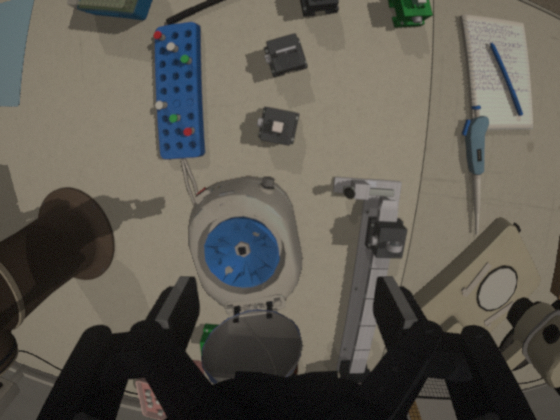

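apply_moves(
  plan=[
    [[30,38,25,0.027,85],[30,38,25,0.027,85],[10,10,25,0,85],[0,0,0,0,85]],
  ],
)

```text
clock: 2.62
ee_pos: [0.492, 0.2089, 0.3435]
tool_rot: [-0.004, 0.709, 0.705, 0.006]
force: [0.0, -0.5, -1.8]
finger_gap: 0.997
```

```bash
cat >> h.py <<'E'
def snap(name,cam='wrist'):
    st(); c=ctrl.calibration(cam); p,d=ctrl.grab_frame(cam)
    cv2.imwrite(f'pics/{name}.png',p); np.save(f'pics/{name}_d.npy',d)
    json.dump({k:np.asarray(v).tolist() for k,v in c.items()},open(f'pics/{name}.json','w'))
    return p,d,c
def load(name): return cv2.imread(f'pics/{name}.png'),np.load(f'pics/{name}_d.npy'),json.load(open(f'pics/{name}.json'))
def crop(name,u0,v0,u1,v1,k):
    cv2.imwrite(f'pics/{name}_c.png',cv2.resize(cv2.imread(f'pics/{name}.png')[v0:v1,u0:u1],None,fx=k,fy=k,interpolation=cv2.INTER_CUBIC))
E
python3 - <<'E'
from h import *
snap('w2');
E
```

```text
2.62 pos [0.492  0.2089 0.3435] psi 1.5655 F [ 0.  -0.5 -1.8] gap 85.2 zax [ 0.003  0.014 -1.   ]
```

View pics/w2.png

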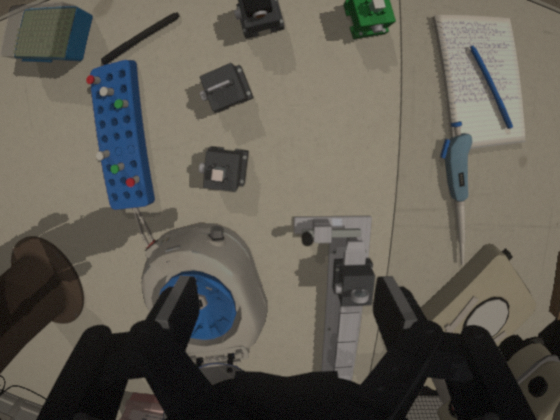

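apply_moves(
  plan=[
    [[35,5,35,0,85],[35,5,35,0,85],[0,0,20,0,85],[0,0,0,0,85],[0,0,0,0,85]],
  ],
)

```text
clock: 3.08
ee_pos: [0.5057, 0.2658, 0.2719]
tool_rot: [0.001, 0.712, 0.702, 0.01]
force: [0.3, -0.3, 0.8]
finger_gap: 0.994
```

Run:
```python
from h import *
snap('w3');
```

```text
3.08 pos [0.5057 0.2658 0.2719] psi 1.5556 F [ 0.3 -0.3  0.8] gap 84.9 zax [ 0.016  0.013 -1.   ]
```

View pics/w3.png

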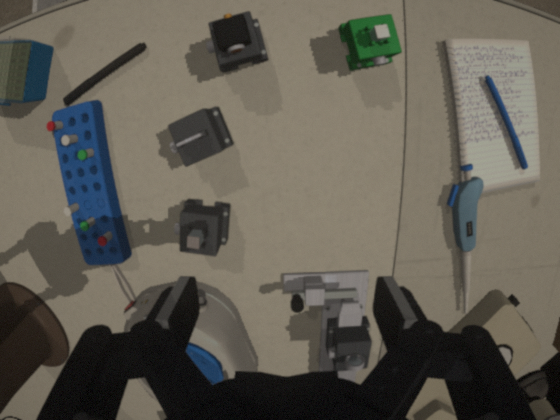

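Run:
```python
from h import *
crop('w2',280,200,400,400,3.5)
crop('w3',260,255,400,385,5)
```

```text
(no output)
```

View pics/w2_c.png

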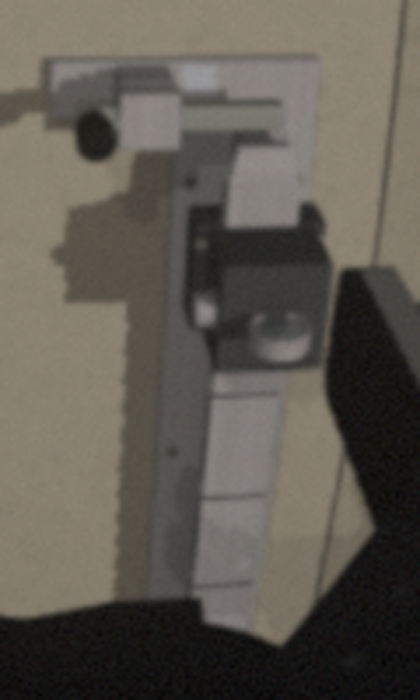

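View pics/w3_c.png

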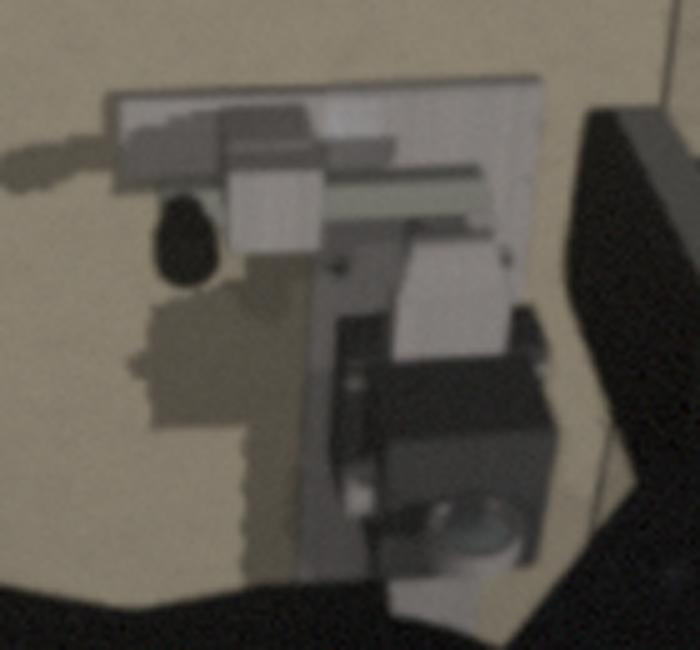

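Run:
```python
from h import *
cv2.imwrite('pics/w3k_c.png',cv2.resize(cv2.imread('pics/w3.png')[0:270,150:290],None,fx=2.2*2,fy=2.2,interpolation=cv2.INTER_CUBIC)) if 0 else crop('w3',150,0,300,270,2.2)
```

```text
(no output)
```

View pics/w3_c.png

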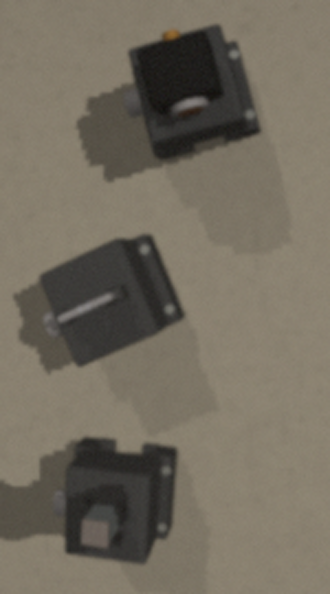

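Run:
```python
from h import *
_,d2,c2=load('w2');_,d3,c3=load('w3')
ct=ctrl.calibration('top');cs=ctrl.calibration('scene')
def two(n,a,b):
    X,e=tri([ray(c2,*a,True),ray(c3,*b,True)]);print(n,X.round(4),np.round(e,4))
A=lambda u,v:(u/3.5+280,v/3.5+200)
B=lambda u,v:(u/5+260,v/5+255)
two('knobtop',A(95,143),B(187,262))
two('noseL',A(240,150),B(418,240));two('noseR',A(292,148),B(490,240))
two('blockNL',A(218,262),B(385,432));two('blockNR',A(328,262),B(555,428))
two('plateTL',A(45,60),B(110,95));two('plateTR',A(318,60),B(540,78))
for l,r in [((220,397),(280,393)),((205,498),(265,493)),((195,587),(252,582))]:
    print('line',onz(c2,*A(*l),.052,True).round(4),onz(c2,*A(*r),.052,True).round(4))
print('nose z49',onz(c2,*A(240,150),.049,True).round(4),onz(c2,*A(292,148),.049,True).round(4),onz(c3,*B(418,240),.049,True).round(4),onz(c3,*B(490,240),.049,True).round(4))
```

```text
knobtop [0.5201 0.1251 0.0686] [0.0001 0.0001]
noseL [0.5823 0.1085 0.0389] [0.0001 0.0001]
noseR [0.601  0.1125 0.047 ] [0.0013 0.0013]
blockNL [0.5679 0.081  0.0838] [0.0005 0.0005]
blockNR [0.6105 0.0818 0.0882] [0.0003 0.0003]
plateTL [0.5025 0.1371 0.0055] [0.0003 0.0003]
plateTR [ 0.6235  0.1337 -0.0015] [0.0005 0.0005]
line [ 0.5799 -0.0059  0.052 ] [ 0.6073 -0.0053  0.052 ]
line [ 0.5778 -0.0656  0.052 ] [ 0.6067 -0.0646  0.052 ]
line [ 0.5779 -0.1263  0.052 ] [ 0.6069 -0.1252  0.052 ]
nose z49 [0.5802 0.1129 0.049 ] [0.6018 0.1133 0.049 ] [0.58   0.1154 0.049 ] [0.5991 0.1141 0.049 ]
```

Run:
```python
from h import *
t=cv2.imread('pics/top0.png')
cv2.imwrite('pics/tz.png',cv2.resize(t[150:205,240:380],None,fx=5.7,fy=5.7,interpolation=cv2.INTER_CUBIC))
g=cv2.cvtColor(t,cv2.COLOR_BGR2GRAY)
for u in (290,310,330,345): print(u,g[155:195,u])
```

```text
290 [143 153 153 147 141 141 142 142 143 146 155 166 169 168 168 168 166 168
 166 125 104 104 106 105 108 106  94  96  99 100 101 114 146 152 155 155
 155 156 154 154]
310 [146 154 157 153 155 154 155 155 146 155 162 165 169 170 171 168 169 164
 137 105 100 106 107 106 107 106  94  95  99 100 105 142 153 154 156 156
 155 157 157 154]
330 [155 155 154 156 154 153 154 153 151 154 162 166 168 168 168 167 165 163
 114 103 105 104 108 108 109  98 100  99 102 107 140 155 154 154 153 155
 157 157 156 155]
345 [156 154 154 154 153 152 151 146 149 157 164 166 166 166 167 166 164 147
 110 104 106 106  96 104 107  97  96 101  98 105 141 152 153 151 152 152
 154 152 153 152]
```

View pics/tz.png

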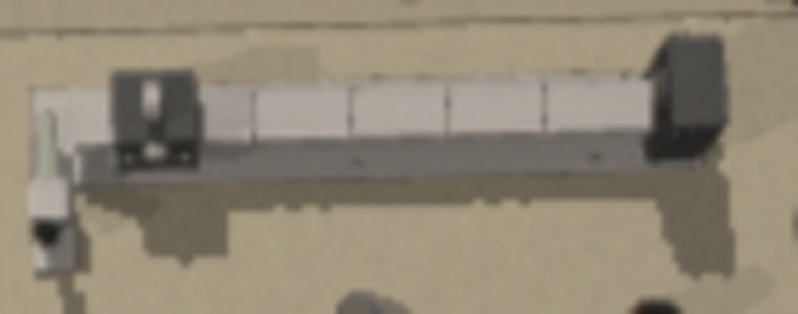

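Run:
```python
from h import *
t=cv2.imread('pics/top0.png');c=ctrl.calibration('top')
g=cv2.GaussianBlur(cv2.cvtColor(t,cv2.COLOR_BGR2GRAY),(0,0),.5).astype(float)
P=[]
for u in range(279,350):
    col=g[:,u]
    for v in range(168,180):
        if col[v]>135>=col[v+1]:
            P.append(onz(c,u,v+(col[v]-135)/(col[v]-col[v+1]),.052));break
P=np.array(P);k=np.polyfit(P[:,1],P[:,0],1);print(len(P),k,'res',np.std(P[:,0]-np.polyval(k,P[:,1])))
r=P[:,0]-np.polyval(k,P[:,1]);m=abs(r)<.0015;k=np.polyfit(P[m,1],P[m,0],1);print(m.sum(),k)
for u,v in [(284.7,171),(301.4,170),(318.4,169.5),(335.6,168.5)]: print(onz(c,u,v,.052).round(4))
# sub-pixel lines
s=g[166:171].mean(0)
for u0 in (285,301,318,336):
    w=s[u0-3:u0+4];w=np.max(w)-w;uu=(w*np.arange(u0-3,u0+4)).sum()/w.sum();print(uu,onz(c,uu,169.5,.052).round(4))
```

```text
71 [-0.00164737  0.57809362] res 0.0009490043725576797
69 [-0.00121506  0.57800587]
[ 0.5882 -0.0062  0.052 ]
[ 0.5902 -0.0649  0.052 ]
[ 0.5904 -0.1246  0.052 ]
[ 0.5924 -0.1851  0.052 ]
283.50158730158734 [ 0.5937 -0.0021  0.052 ]
301.18784530386745 [ 0.592  -0.0642  0.052 ]
318.10243902439026 [ 0.5905 -0.1236  0.052 ]
335.18716577540107 [ 0.5889 -0.1835  0.052 ]
```

Run:
```python
from h import *
plan([.520,.126,.140],1.571,40)
```

```text
now [0.5057 0.2654 0.272 ] psi 1.5552 n 5
[[-27.8, 3.3, 26.4, -0.003, 40], [-27.8, 3.2, 26.4, -0.003, 40], [-27.9, 3.1, 26.4, -0.003, 40], [-27.9, 3.0, 26.4, -0.003, 40], [-27.9, 2.9, 26.4, -0.003, 40]]
```

apply_moves(
  plan=[
    [[-28,3,26,-0.003,40],[-28,3,26,-0.003,40],[-28,3,26,-0.003,40],[-28,3,26,-0.003,40],[-28,3,26,-0.003,40],[0,0,0,0,40],[0,0,0,0,40]],
  ],
  newtons=25,
)

```text
clock: 3.72
ee_pos: [0.535, 0.1188, 0.1587]
tool_rot: [0.011, 0.709, 0.705, 0.026]
force: [0.1, 0.1, 2.0]
finger_gap: 0.464
```

Run:
```python
from h import *
snap('w4')
plan([.520,.126,.080],1.571,40)
```

```text
3.72 pos [0.535  0.1188 0.1587] psi 1.5655 F [0.1 0.1 2. ] gap 39.6 zax [ 0.052  0.021 -0.998]
now [0.5347 0.1189 0.1587] psi 1.5666 n 3
[[2.3, -4.9, 26.2, -0.001, 40], [2.3, -4.9, 26.2, -0.001, 40], [2.4, -4.9, 26.2, -0.001, 40]]
```

View pics/w4.png

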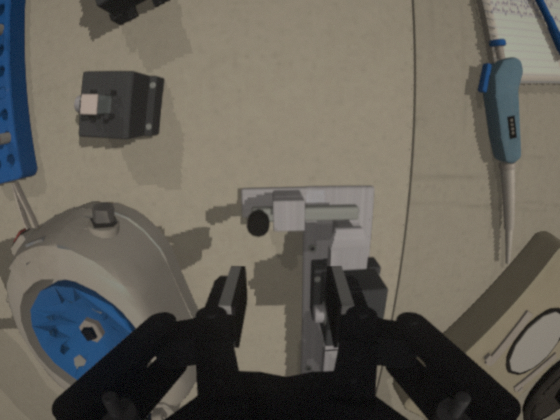

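Add to h.py:
```python
def plan(target,psit,g,n=None,step=30):
    s=ctrl.sense(); p=np.array(s['ee_pos']); M=rot(s['tool_rot']); out=[]; a=psi()
    d=(np.array(target)-p)*1000; da=(psit-a+np.pi)%(2*np.pi)-np.pi
    n=n or int(max(np.ceil(np.linalg.norm(d)/step),np.ceil(abs(da)/0.1),1))
    for i in range(n):
        w=M.T@(d/n); out.append([round(float(x),1) for x in w]+[round(-da/n,3),g])
        M=M@R.from_euler('z',-da/n).as_matrix()
    print('now',p.round(4),'psi',round(a,4),'zax',M[:,2].round(3),'n',n); print(json.dumps(out))
```

```text
(no output)
```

apply_moves(
  plan=[
    [[0,0,0,0,40],[0,0,0,0,40]],
  ],
)

```text
clock: 3.93
ee_pos: [0.537, 0.1194, 0.163]
tool_rot: [0.013, 0.709, 0.705, 0.028]
force: [-0.5, 0.3, 0.6]
finger_gap: 0.469
```

```bash
python3 -c "
from h import *
s=st();print(s['joint_positions'])"
```

```text
3.93 pos [0.537  0.1194 0.163 ] psi 1.5657 F [-0.5  0.3  0.6] gap 40.0 zax [ 0.058  0.022 -0.998]
[0.1319633  0.24399774 1.92632441 0.01801087 0.91116437 0.12706188]
```

apply_moves(
  plan=[
    [[0,0,-10,0,40],[0,0,-10,0,40],[0,0,-10,0,40],[0,0,-10,0,40]],
  ],
)

```text
clock: 4.27
ee_pos: [0.5353, 0.1216, 0.2092]
tool_rot: [0.014, 0.707, 0.706, 0.03]
force: [0.1, 0.6, -0.3]
finger_gap: 0.465
```

```bash
python3 -c "
from h import *
s=st();print(s['joint_positions'])"
```

```text
4.27 pos [0.5353 0.1216 0.2092] psi 1.5703 F [ 0.1  0.6 -0.3] gap 39.7 zax [ 0.062  0.023 -0.998]
[0.13607824 0.17872434 1.89930876 0.01762951 0.9993043  0.12825139]
```

apply_moves(
  plan=[
    [[0,0,0,0,40],[0,0,0,0,40]],
  ],
)

```text
clock: 4.43
ee_pos: [0.5378, 0.1228, 0.2146]
tool_rot: [0.016, 0.706, 0.707, 0.034]
force: [0.1, -0.3, -0.2]
finger_gap: 0.468
```

```bash
python3 -c "
from h import *
s=st();print(s['joint_positions'])"
```

```text
4.43 pos [0.5378 0.1228 0.2146] psi 1.572 F [ 0.1 -0.3 -0.2] gap 40.0 zax [ 0.07   0.025 -0.997]
[0.13765499 0.17272991 1.89473471 0.01771009 1.00126181 0.12828368]
```

apply_moves(
  plan=[
    [[0,0,40,0,40]],
  ],
)

```text
clock: 4.52
ee_pos: [0.548, 0.1251, 0.1836]
tool_rot: [0.022, 0.706, 0.707, 0.042]
force: [1.8, 0.3, 0.8]
finger_gap: 0.469
```

```bash
python3 -c "
from h import *
s=st();print(s['joint_positions'])"
```

```text
4.52 pos [0.548  0.1251 0.1836] psi 1.5729 F [1.8 0.3 0.8] gap 40.0 zax [ 0.09   0.028 -0.996]
[0.13927761 0.22129267 1.90771103 0.01868409 0.91974365 0.12776802]
```

apply_moves(
  plan=[
    [[0,0,0,0,40],[0,0,0,0,40]],
  ],
)

```text
clock: 4.68
ee_pos: [0.5434, 0.1247, 0.1766]
tool_rot: [0.018, 0.706, 0.707, 0.036]
force: [1.9, -0.3, 1.3]
finger_gap: 0.464
```

```bash
python3 -c "
from h import *
s=st();print(s['joint_positions'])"
```

```text
4.68 pos [0.5434 0.1247 0.1766] psi 1.5731 F [ 1.9 -0.3  1.3] gap 39.7 zax [ 0.076  0.026 -0.997]
[0.13974632 0.22909322 1.91370879 0.01868961 0.91950992 0.12773154]
```

apply_moves(
  plan=[
    [[0,0,-40,0,40]],
  ],
)

```text
clock: 4.77
ee_pos: [0.5332, 0.1227, 0.2072]
tool_rot: [0.011, 0.706, 0.707, 0.027]
force: [-1.6, -1.1, -0.6]
finger_gap: 0.466
```

```bash
python3 -c "
from h import *
s=st()"
```

```text
4.77 pos [0.5332 0.1227 0.2072] psi 1.5726 F [-1.6 -1.1 -0.6] gap 39.8 zax [ 0.055  0.023 -0.998]
```

apply_moves(
  plan=[
    [[0,0,0,0,40],[0,0,0,0,40],[0,0,0,0,40]],
  ],
)

```text
clock: 5.02
ee_pos: [0.5392, 0.1236, 0.2181]
tool_rot: [0.016, 0.706, 0.707, 0.034]
force: [1.3, -0.2, 1.2]
finger_gap: 0.469
```

```bash
python3 -c "
from h import *
s=st()"
```

```text
5.02 pos [0.5392 0.1236 0.2181] psi 1.5731 F [ 1.3 -0.2  1.2] gap 40.1 zax [ 0.072  0.025 -0.997]
```

apply_moves(
  plan=[
    [[0,-40,0,0,40],[0,0,0,0,40],[0,0,0,0,40],[0,0,0,0,40]],
  ],
)

```text
clock: 5.35
ee_pos: [0.4925, 0.1227, 0.2119]
tool_rot: [0.013, 0.706, 0.707, 0.03]
force: [0.5, 0.2, -0.5]
finger_gap: 0.464
```

```bash
python3 -c "
from h import *
s=st()"
```

```text
5.35 pos [0.4925 0.1227 0.2119] psi 1.5725 F [ 0.5  0.2 -0.5] gap 39.6 zax [ 0.062  0.024 -0.998]
```

apply_moves(
  plan=[
    [[0,40,0,0,40],[0,0,0,0,40],[0,0,0,0,40],[0,0,0,0,40]],
  ],
)

```text
clock: 5.68
ee_pos: [0.5315, 0.1224, 0.2114]
tool_rot: [0.011, 0.706, 0.707, 0.027]
force: [0.0, -0.4, 0.3]
finger_gap: 0.468
```

```bash
python3 -c "
from h import *
s=st()"
```

```text
5.68 pos [0.5315 0.1224 0.2114] psi 1.5726 F [ 0.  -0.4  0.3] gap 40.0 zax [ 0.055  0.023 -0.998]
```

apply_moves(
  plan=[
    [[40,0,0,0,40],[0,0,0,0,40],[0,0,0,0,40],[0,0,0,0,40]],
  ],
)

```text
clock: 6.02
ee_pos: [0.5347, 0.1639, 0.2157]
tool_rot: [0.013, 0.707, 0.707, 0.03]
force: [-0.6, -0.2, 0.7]
finger_gap: 0.468
```

```bash
python3 -c "
from h import *
s=st()"
```

```text
6.02 pos [0.5347 0.1639 0.2157] psi 1.5717 F [-0.6 -0.2  0.7] gap 40.0 zax [ 0.062  0.024 -0.998]
```

apply_moves(
  plan=[
    [[-40,0,0,0,40],[0,0,0,0,40],[0,0,0,0,40],[0,0,0,0,40]],
  ],
)

```text
clock: 6.35
ee_pos: [0.5359, 0.1216, 0.217]
tool_rot: [0.015, 0.707, 0.707, 0.032]
force: [-0.0, 0.0, -1.1]
finger_gap: 0.467
```

```bash
python3 -c "
from h import *
s=st()"
```

```text
6.35 pos [0.5359 0.1216 0.217 ] psi 1.5718 F [-0.   0.  -1.1] gap 39.8 zax [ 0.067  0.024 -0.997]
```

apply_moves(
  plan=[
    [[0,-40,0,0,40],[0,0,0,0,40],[0,0,0,0,40],[0,40,0,0,40],[0,0,0,0,40],[0,0,0,0,40],[0,-40,0,0,40],[0,0,0,0,40],[0,0,0,0,40],[0,40,0,0,40],[0,0,0,0,40],[0,0,0,0,40]],
  ],
)

```text
clock: 7.35
ee_pos: [0.5081, 0.1199, 0.1919]
tool_rot: [-0.003, 0.707, 0.708, 0.009]
force: [-0.7, -0.1, 0.3]
finger_gap: 0.466
```

```bash
python3 -c "
from h import *
s=st()"
```

```text
7.35 pos [0.5081 0.1199 0.1919] psi 1.5725 F [-0.7 -0.1  0.3] gap 39.8 zax [ 0.008  0.017 -1.   ]
```

apply_moves(
  plan=[
    [[0,-40,0,0,40],[0,40,0,0,40],[0,-40,0,0,40],[0,40,0,0,40],[0,-40,0,0,40],[0,40,0,0,40],[0,0,0,0,40],[0,0,0,0,40]],
  ],
)

```text
clock: 8.02
ee_pos: [0.4629, 0.1106, 0.1349]
tool_rot: [-0.056, 0.704, 0.705, -0.06]
force: [-0.6, -0.9, -0.2]
finger_gap: 0.469
```

```bash
python3 -c "
from h import *
s=st()"
```

```text
8.02 pos [0.4629 0.1106 0.1349] psi 1.5733 F [-0.6 -0.9 -0.2] gap 40.1 zax [-0.163 -0.007 -0.987]
```

apply_moves(
  plan=[
    [[0,-20,0,0,40],[0,-20,0,0,40],[0,0,0,0,40],[0,20,0,0,40],[0,20,0,0,40],[0,0,0,0,40],[0,-20,0,0,40],[0,-20,0,0,40],[0,0,0,0,40],[0,20,0,0,40],[0,20,0,0,40],[0,0,0,0,40]],
  ],
)

```text
clock: 9.02
ee_pos: [0.4948, 0.1156, 0.1595]
tool_rot: [-0.034, 0.705, 0.708, -0.032]
force: [0.7, 0.1, 0.9]
finger_gap: 0.469
```

```bash
python3 -c "
from h import *
s=st()"
```

```text
9.02 pos [0.4948 0.1156 0.1595] psi 1.5748 F [0.7 0.1 0.9] gap 40.1 zax [-0.093  0.002 -0.996]
```

apply_moves(
  plan=[
    [[0,-20,0,0,40],[0,-20,0,0,40],[0,0,0,0,40],[0,20,0,0,40],[0,20,0,0,40],[0,0,0,0,40],[0,-20,0,0,40],[0,-20,0,0,40],[0,0,0,0,40],[0,20,0,0,40],[0,20,0,0,40],[0,0,0,0,40]],
  ],
)

```text
clock: 10.02
ee_pos: [0.5086, 0.1176, 0.1719]
tool_rot: [-0.024, 0.705, 0.708, -0.019]
force: [0.7, 0.6, -0.1]
finger_gap: 0.471
```

```bash
python3 -c "
from h import *
s=st()"
```

```text
10.02 pos [0.5086 0.1176 0.1719] psi 1.5754 F [ 0.7  0.6 -0.1] gap 40.2 zax [-0.062  0.007 -0.998]
```

apply_moves(
  plan=[
    [[0,-20,0,0,40],[0,-20,0,0,40],[0,0,0,0,40],[0,20,0,0,40],[0,20,0,0,40],[0,0,0,0,40]],
  ],
)

```text
clock: 10.52
ee_pos: [0.511, 0.1179, 0.174]
tool_rot: [-0.022, 0.705, 0.709, -0.017]
force: [-0.2, 0.8, 0.3]
finger_gap: 0.469
```

```bash
python3 -c "
from h import *
s=st();plan([.520,.126,.120],1.571,40,step=15)"
```

```text
10.52 pos [0.511  0.1179 0.174 ] psi 1.5756 F [-0.2  0.8  0.3] gap 40.1 zax [-0.056  0.007 -0.998]
now [0.511  0.1179 0.174 ] psi 1.5756 zax [-0.056  0.007 -0.998] n 4
[[1.9, 3.0, 13.4, 0.001, 40], [1.9, 3.0, 13.4, 0.001, 40], [1.9, 3.0, 13.4, 0.001, 40], [1.9, 3.0, 13.4, 0.001, 40]]
```

apply_moves(
  plan=[
    [[2,3,13,0,40],[2,3,13,0,40],[2,3,13,0,40],[2,3,13,0,40],[0,0,0,0,40]],
  ],
)

```text
clock: 10.93
ee_pos: [0.5222, 0.1269, 0.1204]
tool_rot: [-0.021, 0.705, 0.708, -0.016]
force: [-0.1, 0.5, -0.2]
finger_gap: 0.469
```

```bash
python3 -c "
from h import *
s=st();plan([.520,.126,.080],1.571,40,step=15)"
```

```text
10.93 pos [0.5222 0.1269 0.1204] psi 1.575 F [-0.1  0.5 -0.2] gap 40.1 zax [-0.053  0.008 -0.999]
now [0.5222 0.1269 0.1204] psi 1.575 zax [-0.053  0.008 -0.999] n 3
[[-0.4, -0.0, 13.5, 0.001, 40], [-0.4, -0.0, 13.5, 0.001, 40], [-0.4, -0.0, 13.5, 0.001, 40]]
```

apply_moves(
  plan=[
    [[0,0,13,0,40],[0,0,13,0,40],[0,0,13,0,40],[0,0,0,0,40]],
  ],
)

```text
clock: 11.27
ee_pos: [0.5189, 0.1274, 0.0802]
tool_rot: [-0.022, 0.705, 0.709, -0.017]
force: [-1.0, -0.4, -0.4]
finger_gap: 0.464
```

apply_moves(
  plan=[
    [[0,0,0,0,10],[0,0,0,0,10],[0,0,0,0,10],[0,0,0,0,10],[0,0,0,0,10]],
  ],
)

```text
clock: 11.68
ee_pos: [0.5188, 0.1274, 0.0807]
tool_rot: [-0.022, 0.705, 0.709, -0.016]
force: [1.3, 0.0, -5.8]
finger_gap: 0.161
```

```bash
python3 -c "
from h import *
s=st();snap('w5')"
```

```text
11.68 pos [0.5188 0.1274 0.0807] psi 1.5761 F [ 1.3  0.  -5.8] gap 13.8 zax [-0.053  0.007 -0.999]
11.68 pos [0.5188 0.1274 0.0807] psi 1.5761 F [ 1.3  0.  -5.8] gap 13.8 zax [-0.053  0.007 -0.999]
```

View pics/w5.png

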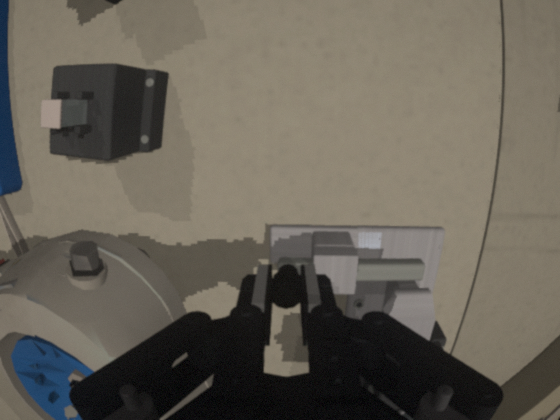

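apply_moves(
  plan=[
    [[0,-10,0,0,10],[0,-10,0,0,10],[0,-10,0,0,10],[0,-10,0,0,10],[0,-10,0,0,10],[0,0,0,0,10]],
  ],
)

```text
clock: 12.23
ee_pos: [0.4785, 0.1273, 0.0824]
tool_rot: [-0.008, 0.704, 0.71, -0.001]
force: [-2.3, 2.8, -10.3]
finger_gap: 0.165
```

```bash
python3 -c "
from h import *
s=st();snap('w6')"
```

```text
12.23 pos [0.4785 0.1273 0.0824] psi 1.5781 F [ -2.3   2.8 -10.3] gap 14.1 zax [-0.012  0.01  -1.   ]
12.23 pos [0.4785 0.1273 0.0824] psi 1.5781 F [ -2.3   2.8 -10.3] gap 14.1 zax [-0.012  0.01  -1.   ]
```

View pics/w6.png

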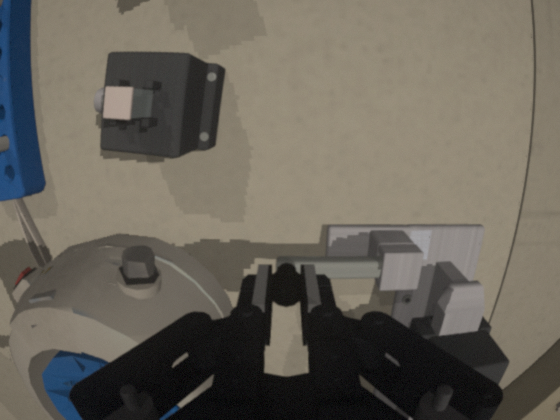

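apply_moves(
  plan=[
    [[0,-6,0,0,10],[0,-4,0,0,10],[0,0,0,0,10]],
  ],
)

```text
clock: 12.53
ee_pos: [0.4777, 0.1273, 0.0824]
tool_rot: [0.002, 0.704, 0.71, 0.01]
force: [0.9, 2.6, -9.8]
finger_gap: 0.161
```

apply_moves(
  plan=[
    [[0,0,0,0,40],[0,0,0,0,40],[0,0,-20,0,40],[0,0,-20,0,40],[0,0,-20,0,40],[0,0,-20,0,40],[0,0,0,0,85]],
  ],
)

```text
clock: 13.12
ee_pos: [0.47, 0.1261, 0.1707]
tool_rot: [-0.001, 0.703, 0.711, 0.006]
force: [1.7, 0.0, 0.7]
finger_gap: 0.591
```

```bash
python3 -c "
from h import *
s=st();snap('w7');plan([.593,.055,.175],1.571,80,step=20)"
```

```text
13.12 pos [0.47   0.1261 0.1707] psi 1.5815 F [1.7 0.  0.7] gap 50.5 zax [ 0.007  0.01  -1.   ]
13.12 pos [0.47   0.1261 0.1707] psi 1.5815 F [1.7 0.  0.7] gap 50.5 zax [ 0.007  0.01  -1.   ]
now [0.4692 0.126  0.1693] psi 1.5814 zax [ 0.006  0.009 -1.   ] n 8
[[-9.0, 15.4, -0.7, 0.001, 80], [-9.0, 15.4, -0.7, 0.001, 80], [-9.0, 15.4, -0.7, 0.001, 80], [-9.0, 15.4, -0.7, 0.001, 80], [-8.9, 15.4, -0.7, 0.001, 80], [-8.9, 15.4, -0.7, 0.001, 80], [-8.9, 15.5, -0.7, 0.001, 80], [-8.9, 15.5, -0.7, 0.001, 80]]
```

View pics/w7.png

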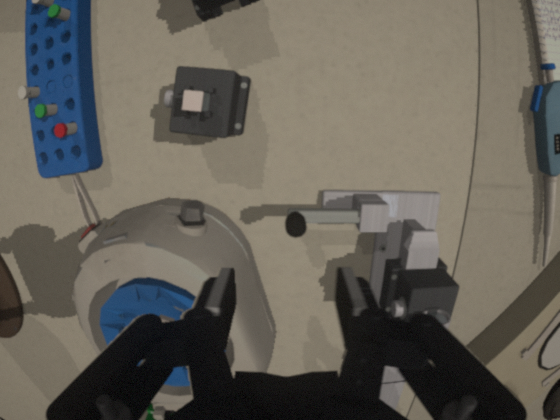

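apply_moves(
  plan=[
    [[-9,15,-1,0.001,85],[-9,15,-1,0.001,85],[-9,15,-1,0.001,85],[-9,15,-1,0.001,85],[-9,15,-1,0.001,85],[-9,15,-1,0.001,85],[-9,15,-1,0.001,85],[-9,15,-1,0.001,85],[0,0,0,0,85]],
  ],
)

```text
clock: 13.92
ee_pos: [0.5894, 0.0491, 0.1721]
tool_rot: [-0.006, 0.706, 0.708, -0.001]
force: [0.4, -0.2, 0.5]
finger_gap: 0.992
```

```bash
python3 -c "
from h import *
snap('w8');plan([.593,.055,.12],1.571,85,step=15)"
```

```text
13.92 pos [0.5894 0.0491 0.1721] psi 1.574 F [ 0.4 -0.2  0.5] gap 84.7 zax [-0.01   0.008 -1.   ]
now [0.5876 0.0498 0.1714] psi 1.574 zax [-0.013  0.009 -1.   ] n 4
[[1.2, 1.5, 12.9, 0.001, 85], [1.2, 1.5, 12.9, 0.001, 85], [1.2, 1.5, 12.9, 0.001, 85], [1.2, 1.5, 12.9, 0.001, 85]]
```

View pics/w8.png

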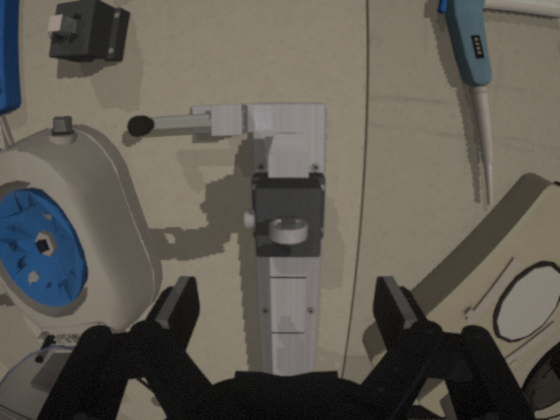

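```bash
python3 -c "
from h import *
p,d,c=load('w8')
g=cv2.cvtColor(p,cv2.COLOR_BGR2GRAY)
for v in (265,290,310,325,345,360): print(v,list(g[v,250:322:2]))
print('block',[onz(c,u,v,.087,True).round(4) for u,v in [(254,187),(323,187),(255,253),(320,256)]])
print('lines',[onz(c,u,v,.052,True).round(4) for u,v in [(271,277),(305,277),(271,332),(305,332)]])
crop('w8',235,90,345,390,2)
"
```

```text
265 [np.uint8(83), np.uint8(83), np.uint8(81), np.uint8(78), np.uint8(85), np.uint8(83), np.uint8(83), np.uint8(84), np.uint8(84), np.uint8(90), np.uint8(121), np.uint8(133), np.uint8(123), np.uint8(114), np.uint8(114), np.uint8(112), np.uint8(113), np.uint8(111), np.uint8(115), np.uint8(118), np.uint8(115), np.uint8(118), np.uint8(118), np.uint8(115), np.uint8(116), np.uint8(117), np.uint8(114), np.uint8(114), np.uint8(115), np.uint8(119), np.uint8(118), np.uint8(118), np.uint8(120), np.uint8(121), np.uint8(120), np.uint8(112)]
290 [np.uint8(80), np.uint8(80), np.uint8(82), np.uint8(80), np.uint8(82), np.uint8(86), np.uint8(86), np.uint8(84), np.uint8(86), np.uint8(90), np.uint8(110), np.uint8(130), np.uint8(133), np.uint8(129), np.uint8(126), np.uint8(125), np.uint8(127), np.uint8(126), np.uint8(126), np.uint8(130), np.uint8(130), np.uint8(129), np.uint8(130), np.uint8(129), np.uint8(131), np.uint8(129), np.uint8(126), np.uint8(127), np.uint8(119), np.uint8(118), np.uint8(117), np.uint8(118), np.uint8(121), np.uint8(118), np.uint8(113), np.uint8(118)]
310 [np.uint8(81), np.uint8(82
[... 1692 characters left out ...]
t8(82), np.uint8(80), np.uint8(83), np.uint8(105), np.uint8(128), np.uint8(122), np.uint8(111), np.uint8(112), np.uint8(116), np.uint8(115), np.uint8(115), np.uint8(114), np.uint8(113), np.uint8(116), np.uint8(115), np.uint8(113), np.uint8(113), np.uint8(112), np.uint8(110), np.uint8(116), np.uint8(113), np.uint8(113), np.uint8(117), np.uint8(116), np.uint8(112), np.uint8(114), np.uint8(115), np.uint8(117)]
block [array([0.5672, 0.0825, 0.087 ]), array([0.6121, 0.0828, 0.087 ]), array([0.5665, 0.0353, 0.087 ]), array([0.612 , 0.0332, 0.087 ])]
lines [array([ 0.5753, -0.0036,  0.052 ]), array([ 0.6041, -0.0034,  0.052 ]), array([ 0.5742, -0.0636,  0.052 ]), array([ 0.6059, -0.0634,  0.052 ])]
```

View pics/w8_c.png

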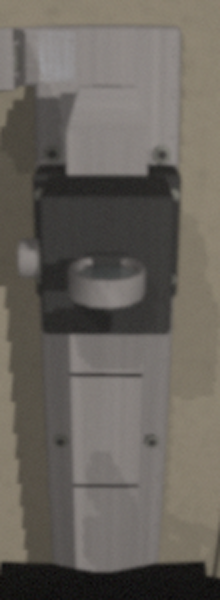

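```bash
python3 -c "
from h import *
plan([.590,.057,.100],1.571,85,step=14)"
```

```text
now [0.5876 0.0498 0.1714] psi 1.574 zax [-0.013  0.009 -1.   ] n 6
[[1.1, 0.6, 11.9, 0.001, 85], [1.1, 0.6, 11.9, 0.001, 85], [1.1, 0.6, 11.9, 0.001, 85], [1.1, 0.6, 11.9, 0.001, 85], [1.1, 0.6, 11.9, 0.001, 85], [1.1, 0.5, 11.9, 0.001, 85]]
```

apply_moves(
  plan=[
    [[1,1,12,0.001,85],[1,1,12,0,85],[1,1,12,0,85],[1,1,12,0,85],[1,1,12,0,85],[1,1,12,0,85],[0,0,0,0,85]],
  ],
)

```text
clock: 14.55
ee_pos: [0.5855, 0.0589, 0.0875]
tool_rot: [-0.012, 0.706, 0.708, -0.006]
force: [-0.5, 0.5, -0.9]
finger_gap: 0.995
```

```bash
python3 -c "
from h import *
st();plan([.590,.057,.082],1.571,85,step=9)"
```

```text
14.55 pos [0.5855 0.0589 0.0875] psi 1.5742 F [-0.5  0.5 -0.9] gap 85.0 zax [-0.025  0.009 -1.   ]
now [0.5855 0.0589 0.0875] psi 1.5742 zax [-0.025  0.009 -1.   ] n 1
[[-2.0, 4.7, 5.4, 0.003, 85]]
```

apply_moves(
  plan=[
    [[-1,3,3,0,85],[-1,2,2,0,85],[0,0,0,0,85]],
  ],
)

```text
clock: 14.8
ee_pos: [0.5896, 0.0575, 0.0801]
tool_rot: [-0.013, 0.705, 0.709, -0.007]
force: [-0.4, 0.5, 0.4]
finger_gap: 0.998
```

```bash
python3 -c "
from h import *
st()"
```

```text
14.8 pos [0.5896 0.0575 0.0801] psi 1.5754 F [-0.4  0.5  0.4] gap 85.2 zax [-0.028  0.009 -1.   ]
```

apply_moves(
  plan=[
    [[0,0,0,0,38],[0,0,0,0,38],[0,0,0,0,38],[0,0,0,0,38],[0,0,0,0,38]],
  ],
  newtons=50,
)

```text
clock: 15.22
ee_pos: [0.5919, 0.0572, 0.0833]
tool_rot: [-0.012, 0.706, 0.708, -0.005]
force: [-0.1, -0.4, -3.5]
finger_gap: 0.518
```

```bash
python3 -c "
from h import *
st();snap('w9')"
```

```text
15.22 pos [0.5919 0.0572 0.0833] psi 1.5748 F [-0.1 -0.4 -3.5] gap 44.2 zax [-0.024  0.009 -1.   ]
15.22 pos [0.5919 0.0572 0.0833] psi 1.5748 F [-0.1 -0.4 -3.5] gap 44.2 zax [-0.024  0.009 -1.   ]
```

View pics/w9.png

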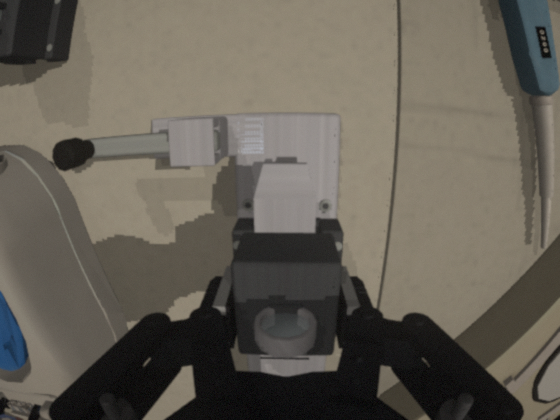

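apply_moves(
  plan=[
    [[-12,0,0,0,38],[-12,0,0,0,38],[-12,0,0,0,38],[-12,0,0,0,38],[-12,0,0,0,38],[0,0,0,0,38]],
  ],
)

```text
clock: 15.77
ee_pos: [0.592, -0.0092, 0.0824]
tool_rot: [-0.012, 0.705, 0.709, -0.005]
force: [0.6, -0.6, -1.1]
finger_gap: 0.521
```

```bash
python3 -c "
from h import *
st()"
```

```text
15.77 pos [ 0.592  -0.0092  0.0824] psi 1.5753 F [ 0.6 -0.6 -1.1] gap 44.5 zax [-0.023  0.009 -1.   ]
```

apply_moves(
  plan=[
    [[-12,0,0,0,38],[-12,0,0,0,38],[-12,0,0,0,38],[-12,0,0,0,38],[-12,0,0,0,38],[-12,0,0,0,38],[-12,0,0,0,38],[-12,0,0,0,38],[-12,0,0,0,38],[-12,0,0,0,38],[-12,0,0,0,38],[-12,0,0,0,38],[-6,0,0,0,38],[0,0,0,0,38]],
  ],
)

```text
clock: 16.93
ee_pos: [0.5924, -0.1756, 0.0825]
tool_rot: [-0.013, 0.707, 0.707, -0.003]
force: [0.4, 3.7, 1.7]
finger_gap: 0.522
```

```bash
python3 -c "
from h import *
st();snap('w10')"
```

```text
16.93 pos [ 0.5924 -0.1756  0.0825] psi 1.5708 F [0.4 3.7 1.7] gap 44.6 zax [-0.023  0.013 -1.   ]
16.93 pos [ 0.5924 -0.1756  0.0825] psi 1.5708 F [0.4 3.7 1.7] gap 44.6 zax [-0.023  0.013 -1.   ]
```

View pics/w10.png

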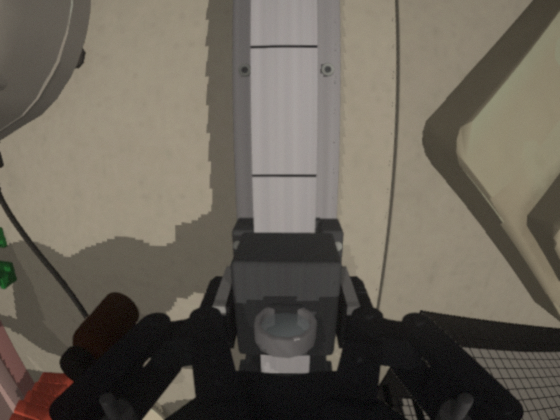

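apply_moves(
  plan=[
    [[-3,0,0,0,38],[-2,0,0,0,38],[0,0,0,0,38]],
  ],
)

```text
clock: 17.23
ee_pos: [0.5924, -0.18, 0.0824]
tool_rot: [-0.013, 0.707, 0.708, -0.003]
force: [0.0, 0.4, 2.1]
finger_gap: 0.517
```

```bash
python3 -c "
from h import *
st()"
```

```text
17.23 pos [ 0.5924 -0.18    0.0824] psi 1.572 F [0.  0.4 2.1] gap 44.2 zax [-0.023  0.013 -1.   ]
```

apply_moves(
  plan=[
    [[-3,0,0,0,38],[0,0,0,0,38],[0,0,0,0,38]],
  ],
)

```text
clock: 17.48
ee_pos: [0.5924, -0.1827, 0.0824]
tool_rot: [-0.012, 0.706, 0.708, -0.004]
force: [-0.7, 1.3, 3.0]
finger_gap: 0.52
```

```bash
python3 -c "
from h import *
st();snap('w11')"
```

```text
17.48 pos [ 0.5924 -0.1827  0.0824] psi 1.574 F [-0.7  1.3  3. ] gap 44.4 zax [-0.023  0.012 -1.   ]
17.48 pos [ 0.5924 -0.1827  0.0824] psi 1.574 F [-0.7  1.3  3. ] gap 44.4 zax [-0.023  0.012 -1.   ]
```

View pics/w11.png

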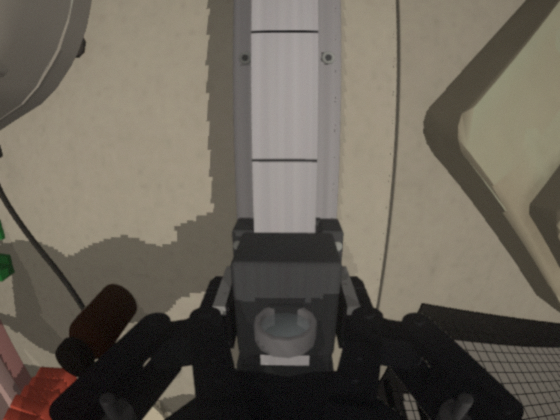

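apply_moves(
  plan=[
    [[0,0,0,0,60],[0,0,0,0,75],[0,0,0,0,85],[0,0,0,0,85],[0,0,-8,0,85],[0,0,-12,0,85],[0,0,-14,0,85],[0,0,-14,0,85],[0,0,0,0,85]],
  ],
)

```text
clock: 18.28
ee_pos: [0.5928, -0.1841, 0.1322]
tool_rot: [-0.013, 0.705, 0.709, -0.005]
force: [0.8, -0.1, 0.4]
finger_gap: 0.99
```

```bash
python3 -c "
from h import *
st();snap('w12')"
```

```text
18.28 pos [ 0.5928 -0.1841  0.1322] psi 1.5751 F [ 0.8 -0.1  0.4] gap 84.5 zax [-0.025  0.011 -1.   ]
18.28 pos [ 0.5928 -0.1841  0.1322] psi 1.5751 F [ 0.8 -0.1  0.4] gap 84.5 zax [-0.025  0.011 -1.   ]
```

View pics/w12.png

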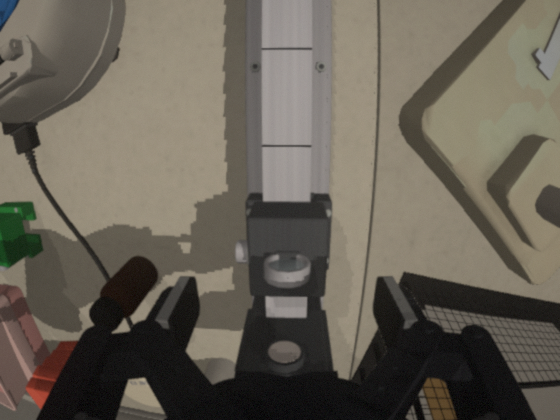

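```bash
python3 -c "
from h import *
p,d,c=load('w12');crop('w12',215,190,345,310,5)
print([onz(c,u,v,.087,True).round(4) for u,v in [(249,207),(329,207)]], [onz(c,u,v,.076,True).round(4) for u,v in [(235,252),(249,252)]],onz(c,287,146,.052,True))
"
```

```text
[array([ 0.5711, -0.152 ,  0.087 ]), array([ 0.6139, -0.1515,  0.087 ])] [array([ 0.5599, -0.184 ,  0.076 ]), array([ 0.5685, -0.1837,  0.076 ])] [ 0.59061846 -0.12311443  0.052     ]
```

View pics/w12_c.png

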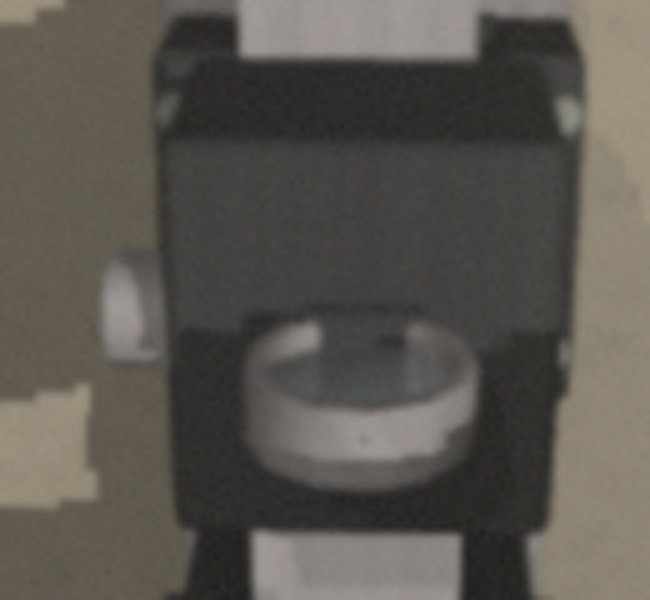

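apply_moves(
  plan=[
    [[0,0,-15,0,85],[15,0,-20,0,85],[25,0,-20,0,85],[25,0,-15,0,85],[25,0,-10,0,85],[25,0,0,0,85],[25,0,0,0,85],[25,0,0,0,85],[25,0,0,0,85],[25,0,0,0,85],[25,0,0,0,85],[25,0,0,0,85],[25,0,0,0,85],[25,0,0,0,85],[25,0,0,0,85],[15,-10,0,0,85],[0,0,0,0,85]],
  ],
)

```text
clock: 19.75
ee_pos: [0.581, 0.1851, 0.2152]
tool_rot: [-0.014, 0.708, 0.707, -0.005]
force: [-0.8, 0.4, -0.8]
finger_gap: 0.997
```

```bash
python3 -c "
from h import *
snap('w13');plan([.43,.26,.22],1.571,85,step=25)"
```

```text
19.75 pos [0.581  0.1851 0.2152] psi 1.5692 F [-0.8  0.4 -0.8] gap 85.2 zax [-0.027  0.012 -1.   ]
now [0.5819 0.1839 0.2152] psi 1.569 zax [-0.026  0.011 -1.   ] n 7
[[10.8, -21.7, -0.0, -0.0, 85], [10.8, -21.7, -0.0, -0.0, 85], [10.8, -21.7, -0.0, -0.0, 85], [10.9, -21.7, -0.0, -0.0, 85], [10.9, -21.7, -0.0, -0.0, 85], [10.9, -21.7, -0.0, -0.0, 85], [10.9, -21.7, -0.0, -0.0, 85]]
```

View pics/w13.png

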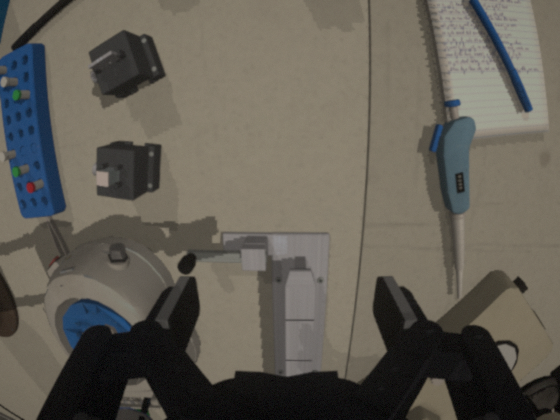

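apply_moves(
  plan=[
    [[11,-22,0,0,85],[11,-22,0,0,85],[11,-22,0,0,85],[11,-22,0,0,85],[11,-22,0,0,85],[11,-20,0,0,85],[8,-10,0,0,85],[0,0,0,0,85],[0,0,0,0,85]],
  ],
)

```text
clock: 20.55
ee_pos: [0.4411, 0.2527, 0.2171]
tool_rot: [-0.009, 0.71, 0.704, -0.006]
force: [-0.5, 0.1, -0.4]
finger_gap: 0.992
```

```bash
python3 -c "
from h import *
snap('w14');crop('w14',0,0,560,420,1.4)"
```

```text
20.55 pos [0.4411 0.2527 0.2171] psi 1.5625 F [-0.5  0.1 -0.4] gap 84.7 zax [-0.021  0.005 -1.   ]
```

View pics/w14_c.png

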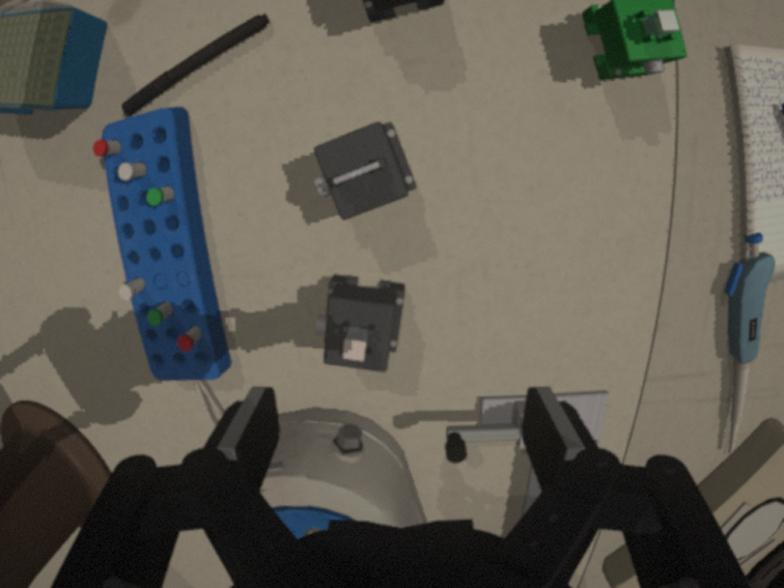

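```bash
python3 -c "
from h import *
crop('w14',200,70,320,280,4)
p=cv2.imread('pics/w13.png');cv2.imwrite('pics/w13_c.png',cv2.resize(p[20:220,70:180],None,fx=4,fy=4,interpolation=cv2.INTER_CUBIC))"
```

```text
(no output)
```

View pics/w14_c.png

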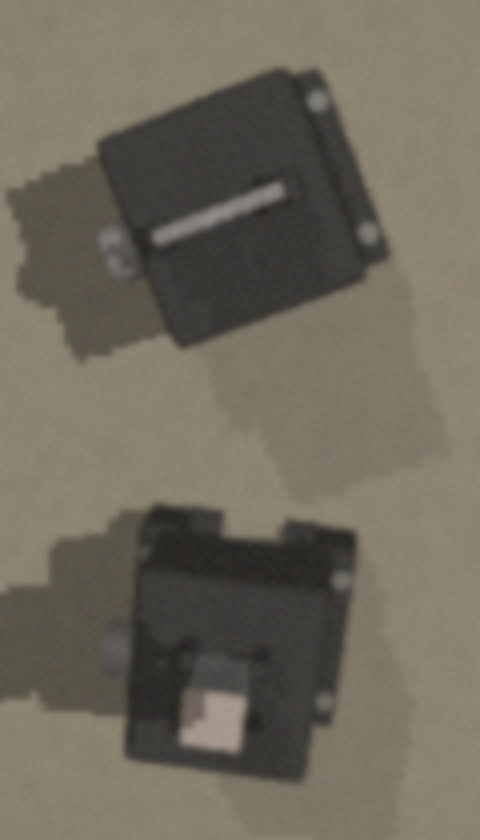

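View pics/w13_c.png

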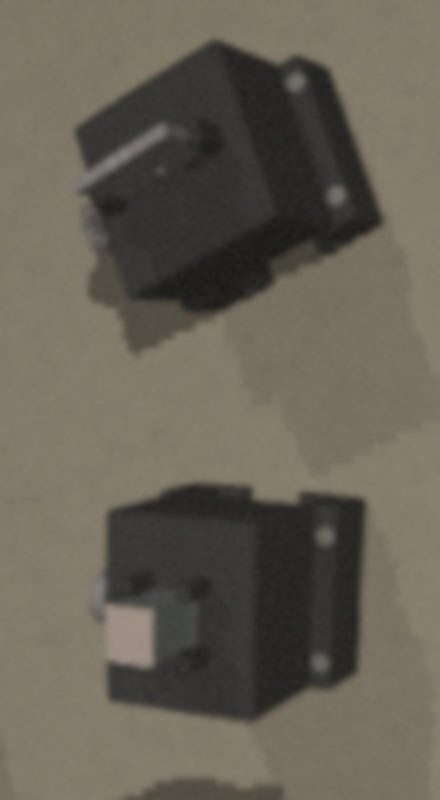

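```bash
python3 -c "
from h import *
_,_,a=load('w14');_,_,b=load('w13')
A=lambda u,v:(u/4+200,v/4+70)
B=lambda u,v:(u/4+70,v/4+20)
for n,P,Q in [('slit',[(100,145),(280,70),(365,278),(185,345)],[(78,130),(215,42),(277,215),(135,297)]),('cell',[(150,572),(327,588),(303,780),(128,757)],[(108,515),(258,520),(252,718),(110,700)])]:
    X=[tri([ray(a,*A(*p),True),ray(b,*B(*q),True)])[0] for p,q in zip(P,Q)]
    print(n,np.array(X).round(4).tolist())
    Y=np.array([onz(a,*A(*p),.056,True) for p in P]);print(Y.round(4).tolist(),Y.mean(0))
    ex=(Y[1]+Y[2]-Y[0]-Y[3]);ey=(Y[0]+Y[1]-Y[2]-Y[3]);print('yaw x',np.arctan2(ex[1],ex[0]),'yaw y',np.arctan2(-ey[0],ey[1]),np.linalg.norm(ex)/2,np.linalg.norm(ey)/2)
"
```

```text
slit [[0.3853, 0.3401, 0.0553], [0.4246, 0.3552, 0.054], [0.4424, 0.3096, 0.055], [0.4028, 0.2953, 0.0558]]
[[0.3855, 0.3401, 0.056], [0.4246, 0.355, 0.056], [0.4423, 0.3096, 0.056], [0.4029, 0.2954, 0.056]] [0.41382376 0.32501987 0.056     ]
yaw x 0.35469466893234475 yaw y 0.3713612825081236 0.04191509181995009 0.04826672158037007
cell [[0.3928, 0.2434, 0.0589], [0.4332, 0.2384, 0.0542], [0.4269, 0.1902, 0.0567], [0.3841, 0.1955, 0.0562]]
[[0.3925, 0.2431, 0.056], [0.4333, 0.2391, 0.056], [0.4268, 0.1898, 0.056], [0.3841, 0.1956, 0.056]] [0.40917507 0.21689277 0.056     ]
yaw x -0.11627821421922722 yaw y -0.15334853524959718 0.042007742356842535 0.04901523725586291
```

```bash
python3 -c "
from h import *
plan([.414,.325,.13],1.934,85,step=16)"
```

```text
now [0.4414 0.2526 0.2171] psi 1.5619 zax [-0.021  0.006 -1.   ] n 8
[[9.0, -3.3, 11.0, -0.047, 85], [9.1, -2.9, 11.0, -0.047, 85], [9.2, -2.4, 11.0, -0.047, 85], [9.3, -2.0, 11.0, -0.047, 85], [9.4, -1.6, 11.0, -0.047, 85], [9.5, -1.1, 11.0, -0.047, 85], [9.5, -0.7, 11.0, -0.047, 85], [9.5, -0.2, 11.0, -0.047, 85]]
```

apply_moves(
  plan=[
    [[9,-3,11,-0.047,85],[9,-3,11,-0.047,85],[9,-2,11,-0.047,85],[9,-2,11,-0.047,85],[9,-2,11,-0.047,85],[9,-1,11,-0.047,85],[9,-1,8,-0.047,85],[5,0,4,-0.02,85],[0,0,0,0,85]],
  ],
)

```text
clock: 21.35
ee_pos: [0.4321, 0.3164, 0.1383]
tool_rot: [-0.005, 0.575, 0.818, 0.001]
force: [-0.4, 0.1, -0.6]
finger_gap: 0.996
```

```bash
python3 -c "
from h import *
snap('w15');plan([.414,.325,.08],1.934,85,step=10)"
```

```text
21.35 pos [0.4321 0.3164 0.1383] psi 1.9159 F [-0.4  0.1 -0.6] gap 85.1 zax [-0.007  0.006 -1.   ]
now [0.4323 0.3161 0.1386] psi 1.9151 zax [-0.006  0.006 -1.   ] n 7
[[2.0, -2.0, 8.4, -0.003, 85], [2.0, -2.0, 8.4, -0.003, 85], [2.0, -2.0, 8.4, -0.003, 85], [2.0, -2.0, 8.4, -0.003, 85], [2.0, -2.0, 8.4, -0.003, 85], [2.0, -2.0, 8.4, -0.003, 85], [2.0, -2.0, 8.4, -0.003, 85]]
```

View pics/w15.png

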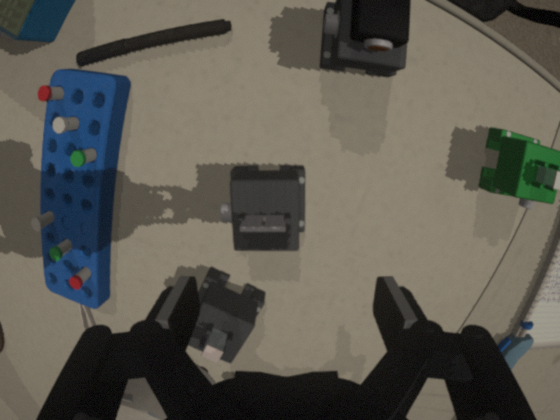

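apply_moves(
  plan=[
    [[7,-7,0,-0.005,85],[5,-5,2,-0.005,85],[2,-2,5,-0.005,85],[0,0,8,0,85],[0,0,8,0,85],[0,0,6,0,85],[0,0,2,0,85],[0,0,0,0,85]],
  ],
)

```text
clock: 22.07
ee_pos: [0.4152, 0.3245, 0.107]
tool_rot: [-0.003, 0.57, 0.821, 0.003]
force: [0.3, 1.2, -0.4]
finger_gap: 0.999
```

```bash
python3 -c "
from h import *
snap('w16');plan([.414,.325,.055],1.934,85,step=8)"
```

```text
22.07 pos [0.4152 0.3245 0.107 ] psi 1.9274 F [ 0.3  1.2 -0.4] gap 85.3 zax [-0.002  0.008 -1.   ]
now [0.4151 0.3245 0.1071] psi 1.9274 zax [-0.002  0.008 -1.   ] n 7
[[0.1, -0.1, 7.4, -0.001, 85], [0.1, -0.1, 7.4, -0.001, 85], [0.1, -0.1, 7.4, -0.001, 85], [0.1, -0.1, 7.4, -0.001, 85], [0.1, -0.1, 7.4, -0.001, 85], [0.1, -0.1, 7.4, -0.001, 85], [0.1, -0.1, 7.4, -0.001, 85]]
```

View pics/w16.png

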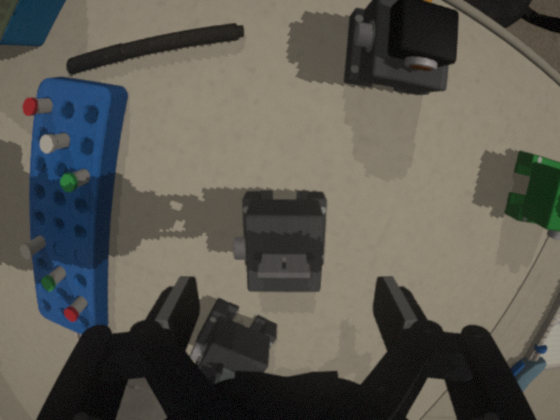

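apply_moves(
  plan=[
    [[0,0,8,0,85],[0,0,8,0,85],[0,0,8,0,85],[0,0,8,0,85],[0,0,8,0,85],[0,0,4,0,85],[0,0,2,0,85],[0,0,0,0,85]],
  ],
)

```text
clock: 22.78
ee_pos: [0.4154, 0.3246, 0.0556]
tool_rot: [-0.003, 0.571, 0.821, 0.002]
force: [0.1, 0.1, 0.3]
finger_gap: 0.995
```

```bash
python3 -c "
from h import *
st();plan([.414,.325,.051],1.934,85,step=8)"
```

```text
22.78 pos [0.4154 0.3246 0.0556] psi 1.9267 F [0.1 0.1 0.3] gap 85.0 zax [-0.002  0.007 -1.   ]
now [0.4154 0.3246 0.0556] psi 1.9267 zax [-0.002  0.007 -1.   ] n 1
[[0.8, -1.2, 4.6, -0.007, 85]]
```

apply_moves(
  plan=[
    [[0.5,-1,3,-0.005,85],[0,0,1,0,85],[0,0,0,0,36],[0,0,0,0,36],[0,0,0,0,36],[0,0,0,0,36],[0,0,0,0,36]],
  ],
  newtons=50,
)

```text
clock: 23.37
ee_pos: [0.4174, 0.3265, 0.0538]
tool_rot: [-0.001, 0.568, 0.823, 0.006]
force: [-0.4, -0.3, -1.2]
finger_gap: 0.52
```

```bash
python3 -c "
from h import *
snap('w17')"
```

```text
23.37 pos [0.4174 0.3265 0.0538] psi 1.9328 F [-0.4 -0.3 -1.2] gap 44.4 zax [ 0.004  0.011 -1.   ]
```

View pics/w17.png

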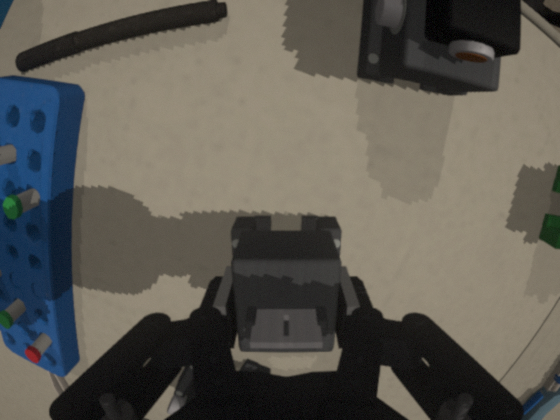

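apply_moves(
  plan=[
    [[0,0,-8,0,36],[0,0,-14,0,36],[0,0,-16,0,36],[0,0,-16,0,36],[0,0,-16,0,36],[0,0,-14,0,36],[0,0,-5,0,36],[0,0,0,0,36]],
  ],
)

```text
clock: 24.08
ee_pos: [0.4124, 0.323, 0.1455]
tool_rot: [-0.004, 0.568, 0.823, 0.001]
force: [-0.7, 0.1, -1.7]
finger_gap: 0.517
```

```bash
python3 -c "
from h import *
st();plan([.592,.205,.14],1.572,36,step=16)"
```

```text
24.08 pos [0.4124 0.323  0.1455] psi 1.9326 F [-0.7  0.1 -1.7] gap 44.2 zax [-0.005  0.006 -1.   ]
now [0.4124 0.323  0.1455] psi 1.9326 zax [-0.005  0.006 -1.   ] n 14
[[-12.4, 9.0, 0.3, 0.026, 36], [-12.2, 9.3, 0.3, 0.026, 36], [-11.9, 9.6, 0.3, 0.026, 36], [-11.7, 9.9, 0.3, 0.026, 36], [-11.4, 10.2, 0.3, 0.026, 36], [-11.2, 10.5, 0.3, 0.026, 36], [-10.9, 10.8, 0.3, 0.026, 36], [-10.6, 11.1, 0.3, 0.026, 36], [-10.3, 11.4, 0.3, 0.026, 36], [-10.0, 11.6, 0.3, 0.026, 36], [-9.7, 11.9, 0.3, 0.026, 36], [-9.4, 12.1, 0.3, 0.026, 36], [-9.1, 12.4, 0.3, 0.026, 36], [-8.8, 12.6, 0.3, 0.026, 36]]
```

apply_moves(
  plan=[
    [[-12,9,0,0.026,36],[-12,9,0,0.026,36],[-12,10,0,0.026,36],[-12,10,0,0.026,36],[-11,10,0,0.026,36],[-11,10,0,0.026,36],[-11,11,0,0.026,36],[-11,11,0,0.026,36],[-10,11,0,0.026,36],[-10,12,0,0.026,36],[-10,12,0,0.026,36],[-9,12,0,0.026,36],[-7,12,0,0.026,36],[-2,8,0,0.02,36],[0,0,0,0,36],[0,0,0,0,36]],
  ],
)

```text
clock: 25.42
ee_pos: [0.5937, 0.1981, 0.1329]
tool_rot: [-0.007, 0.718, 0.696, -0.007]
force: [-0.3, 0.0, -1.6]
finger_gap: 0.518
```

```bash
python3 -c "
from h import *
snap('w18');plan([.592,.190,.095],1.572,36,step=10)"
```

```text
25.42 pos [0.5937 0.1981 0.1329] psi 1.5406 F [-0.3  0.  -1.6] gap 44.3 zax [-0.02  0.   -1.  ]
now [0.5937 0.1982 0.133 ] psi 1.5411 zax [-0.02 -0.   -1.  ] n 4
[[-2.1, -0.2, 9.5, -0.008, 36], [-2.1, -0.2, 9.5, -0.008, 36], [-2.1, -0.2, 9.5, -0.008, 36], [-2.1, -0.2, 9.5, -0.008, 36]]
```

View pics/w18.png

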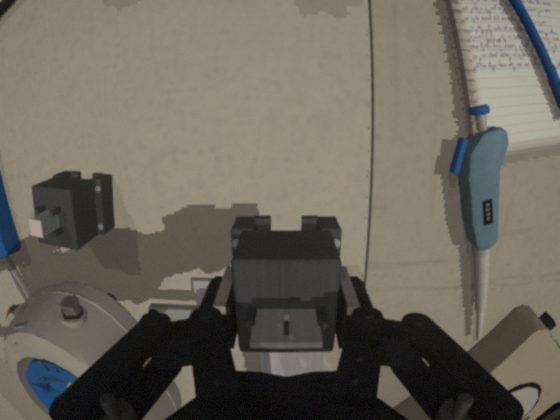

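apply_moves(
  plan=[
    [[-1,0,8,-0.01,36],[-1,0,8,-0.01,36],[-1,0,8,-0.01,36],[0,0,8,0,36],[0,0,6,0,36],[0,0,3,0,36],[0,0,0,0,36],[0,0,0,0,36]],
  ],
)

```text
clock: 26.13
ee_pos: [0.5877, 0.1973, 0.0858]
tool_rot: [-0.009, 0.704, 0.71, -0.009]
force: [0.0, -0.6, -1.0]
finger_gap: 0.517
```

```bash
python3 -c "
from h import *
st();plan([.592,.190,.086],1.572,36,step=10)"
```

```text
26.13 pos [0.5877 0.1973 0.0858] psi 1.579 F [ 0.  -0.6 -1. ] gap 44.2 zax [-0.026 -0.001 -1.   ]
now [0.5877 0.1973 0.0858] psi 1.579 zax [-0.026 -0.001 -1.   ] n 1
[[-7.3, 4.2, -0.3, 0.007, 36]]
```

apply_moves(
  plan=[
    [[-2,3,0,0.005,36],[-2,2,0,0.002,36],[0,0,0,0,36],[0,0,0,0,36]],
  ],
)

```text
clock: 26.47
ee_pos: [0.5941, 0.1931, 0.0865]
tool_rot: [-0.008, 0.707, 0.707, -0.009]
force: [-0.1, 0.9, -1.6]
finger_gap: 0.52
```

```bash
python3 -c "
from h import *
snap('w19');snap('s19','scene');crop('s19',200,180,320,300,5)"
```

```text
26.47 pos [0.5941 0.1931 0.0865] psi 1.5714 F [-0.1  0.9 -1.6] gap 44.4 zax [-0.024 -0.    -1.   ]
26.52 pos [0.5943 0.1931 0.0866] psi 1.5715 F [ 0.4 -0.2 -2.4] gap 44.2 zax [-0.024 -0.    -1.   ]
```

View pics/s19_c.png

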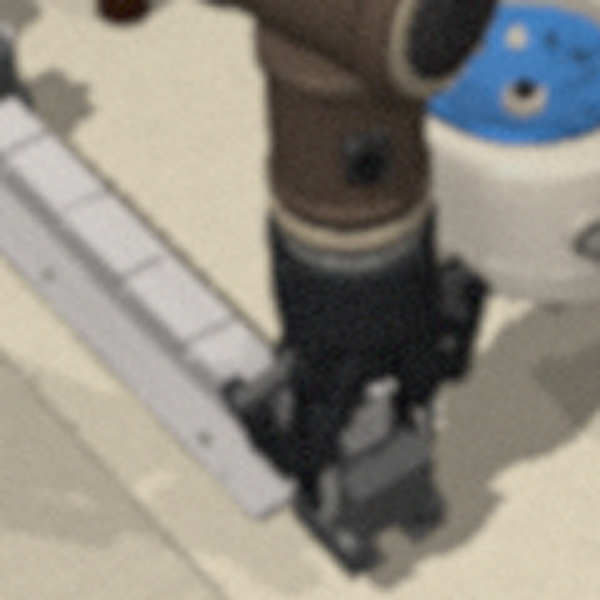

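View pics/w19.png

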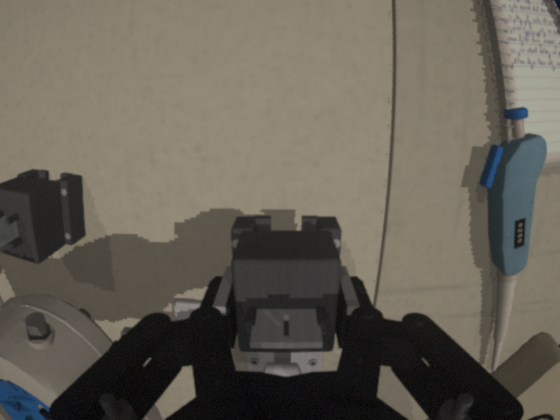

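apply_moves(
  plan=[
    [[-4,-1,0,0,36],[-6,-1,0,0,36],[-6,0,0,0,36],[-6,0,0,0,36],[-4,0,0,0,36],[0,0,0,0,36]],
  ],
)

```text
clock: 27.07
ee_pos: [0.5919, 0.1642, 0.0873]
tool_rot: [-0.008, 0.707, 0.707, -0.008]
force: [0.3, 0.3, -1.9]
finger_gap: 0.519
```

```bash
python3 -c "
from h import *
st()"
```

```text
27.07 pos [0.5919 0.1642 0.0873] psi 1.5718 F [ 0.3  0.3 -1.9] gap 44.3 zax [-0.023 -0.001 -1.   ]
```

apply_moves(
  plan=[
    [[-4,0,1,0,36],[-6,0,0.5,0,36],[-6,0,0,0,36],[-6,0,0,0,36],[-6,0,0,0,36],[0,0,0,0,36]],
  ],
)

```text
clock: 27.57
ee_pos: [0.5919, 0.1327, 0.0855]
tool_rot: [-0.008, 0.707, 0.707, -0.009]
force: [0.4, -0.2, -1.6]
finger_gap: 0.516
```

```bash
python3 -c "
from h import *
st()"
```

```text
27.57 pos [0.5919 0.1327 0.0855] psi 1.5713 F [ 0.4 -0.2 -1.6] gap 44.0 zax [-0.023 -0.001 -1.   ]
```

apply_moves(
  plan=[
    [[-6,0,0,0,36],[-6,0,0,0,36],[-6,0,0,0,36],[-6,0,0,0,36],[-8,0,0,0,36],[-10,0,0,0,36],[-10,0,0,0,36],[-10,0,0,0,36],[0,0,0,0,36]],
  ],
)

```text
clock: 28.32
ee_pos: [0.5918, 0.0639, 0.0854]
tool_rot: [-0.008, 0.707, 0.707, -0.009]
force: [0.3, 0.2, -2.7]
finger_gap: 0.514
```

```bash
python3 -c "
from h import *
snap('w20')"
```

```text
28.32 pos [0.5918 0.0639 0.0854] psi 1.5714 F [ 0.3  0.2 -2.7] gap 43.9 zax [-0.023 -0.001 -1.   ]
```

View pics/w20.png

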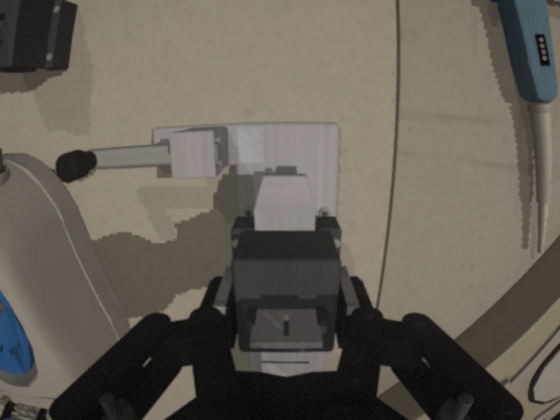

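apply_moves(
  plan=[
    [[-10,0,0,0,36],[-12,0,0,0,36],[-12,0,0,0,36],[-12,0,0,0,36],[-12,0,0,0,36],[-12,0,0,0,36],[-12,0,0,0,36],[-12,0,0,0,36],[-12,0,0,0,36],[-4,0,0,0,36],[0,0,0,0,36]],
  ],
)

```text
clock: 29.28
ee_pos: [0.5917, -0.0584, 0.0855]
tool_rot: [-0.008, 0.707, 0.707, -0.008]
force: [0.0, 0.1, -1.2]
finger_gap: 0.521
```

```bash
python3 -c "
from h import *
snap('w21')"
```

```text
29.28 pos [ 0.5917 -0.0584  0.0855] psi 1.5696 F [ 0.   0.1 -1.2] gap 44.5 zax [-0.023 -0.    -1.   ]
```

```bash
cat >> h.py <<'E'
def rows(name):
    g=cv2.cvtColor(cv2.imread(f'pics/{name}.png'),cv2.COLOR_BGR2GRAY).astype(float)
    s=g[:,265:305].mean(1); base=cv2.GaussianBlur(s.reshape(-1,1),(1,1),0).ravel()
    L=[]
    for v in range(5,230):
        bg=(s[v-4]+s[v+4])/2
        if bg-s[v]>15 and s[v]==s[v-3:v+4].min():
            w=np.clip(bg-s[v-3:v+4],0,None);L.append(round(float((w*np.arange(v-3,v+4)).sum()/w.sum()),2))
    d=np.diff(g[:,272:298].mean(1)); e=[(v,round(float(d[v]),1)) for v in range(215,300) if abs(d[v])>6 and abs(d[v])==abs(d[v-2:v+3]).max()]
    print(name,'lines',L,'edges',e)
E
python3 -c "
from h import *
for n in ('w9','w10','w11','w21'): rows(n)"
```

```text
w9 lines [112.96, 161.04] edges [(232, -39.3)]
w10 lines [45.9, 175.21] edges [(232, -44.1), (261, 6.3), (295, -10.1)]
w11 lines [30.98, 159.87] edges [(232, -44.2), (297, -11.3)]
w21 lines [39.99, 167.45] edges [(230, -39.9), (259, 6.5)]
```

```bash
cat >> h.py <<'E'
def gapl(name,vline,vedge,zc=.031):
    _,_,c=load(name); a=onz(c,285,vline,.052,True); b=onz(c,285,vedge,zc+.056,True); b2=onz(c,285,vedge,zc+.021,True)
    print(name,'line y',a[1].round(4),'edge y',b[1].round(4),'diff',(a[1]-b[1]).round(4))
E
python3 -c "
from h import *
gapl('w11',159.87,261.5);gapl('w10',175.21,261.5);gapl('w21',167.45,259.5);gapl('w9',161.04,261.5)
import json
for n in('w11','w21'): print(load(n)[2])"
```

```text
w11 line y -0.1229 edge y -0.1579 diff 0.0351
w10 line y -0.123 edge y -0.1508 diff 0.0278
w21 line y -0.003 edge y -0.0341 diff 0.0311
w9 line y 0.1162 edge y 0.0816 diff 0.0347
{'fovy': 65.70646984690485, 'cx': 285.8673915977155, 'cy': 214.8329386933343, 'position': [0.5941262253607075, -0.10009652486305719, 0.20310111241221315], 'rotation': [0.9872826857017083, -0.15858588412755042, 0.01063823181304972, 0.003200608222961758]}
{'fovy': 65.70646984690485, 'cx': 285.8673915977155, 'cy': 214.8329386933343, 'position': [0.5937413798319793, 0.0256488719352817, 0.20512621831446579], 'rotation': [0.9862914560768438, -0.16465367253955054, 0.010838712294590012, 0.0009241779334725611]}
```

apply_moves(
  plan=[
    [[-3,0,0,0,36],[-1,0,0,0,36],[0,0,0,0,36],[0,0,0,0,36]],
  ],
)

```text
clock: 29.67
ee_pos: [0.5917, -0.0612, 0.0855]
tool_rot: [-0.008, 0.707, 0.707, -0.008]
force: [-0.7, 0.1, -2.4]
finger_gap: 0.515
```

```bash
python3 -c "
from h import *
snap('w22');rows('w22')"
```

```text
29.67 pos [ 0.5917 -0.0612  0.0855] psi 1.5714 F [-0.7  0.1 -2.4] gap 43.9 zax [-0.023  0.    -1.   ]
w22 lines [34.08, 161.45] edges [(230, -43.6), (294, -9.8)]
```

apply_moves(
  plan=[
    [[-1.2,0,0,0,36],[0,0,0,0,36],[0,0,0,0,36]],
  ],
)

```text
clock: 29.97
ee_pos: [0.5918, -0.0614, 0.0855]
tool_rot: [-0.008, 0.706, 0.708, -0.008]
force: [0.1, 0.2, -2.1]
finger_gap: 0.517
```

```bash
python3 -c "
from h import *
snap('w23');rows('w23');gapl('w22',161.45,259.5)"
```

```text
29.97 pos [ 0.5918 -0.0614  0.0855] psi 1.5731 F [ 0.1  0.2 -2.1] gap 44.1 zax [-0.023  0.    -1.   ]
w23 lines [33.92, 161.19] edges [(230, -42.8), (294, -10.1)]
w22 line y -0.0029 edge y -0.0369 diff 0.034
```

apply_moves(
  plan=[
    [[-2,0,0,0,36],[0,0,0,0,36]],
  ],
)

```text
clock: 30.18
ee_pos: [0.5918, -0.0632, 0.0855]
tool_rot: [-0.008, 0.706, 0.708, -0.008]
force: [0.3, 0.2, -1.0]
finger_gap: 0.519
```

```bash
python3 -c "
from h import *
snap('w24');rows('w24')"
```

```text
30.18 pos [ 0.5918 -0.0632  0.0855] psi 1.5736 F [ 0.3  0.2 -1. ] gap 44.3 zax [-0.023  0.    -1.   ]
w24 lines [29.91, 157.21] edges [(230, -43.2), (294, -9.5)]
```

apply_moves(
  plan=[
    [[0,0,0,0,60],[0,0,0,0,75],[0,0,0,0,85],[0,0,0,0,85],[0,0,-8,0,85],[0,0,-12,0,85],[0,0,-14,0,85],[0,0,-14,0,85],[0,0,0,0,85]],
  ],
)

```text
clock: 30.98
ee_pos: [0.5945, -0.0635, 0.1395]
tool_rot: [-0.007, 0.706, 0.708, -0.007]
force: [0.8, 0.0, 0.6]
finger_gap: 0.997
```

```bash
python3 -c "
from h import *
snap('w25');crop('w25',190,100,370,320,2.5)"
```

```text
30.98 pos [ 0.5945 -0.0635  0.1395] psi 1.573 F [0.8 0.  0.6] gap 85.2 zax [-0.02  0.   -1.  ]
```

View pics/w25_c.png

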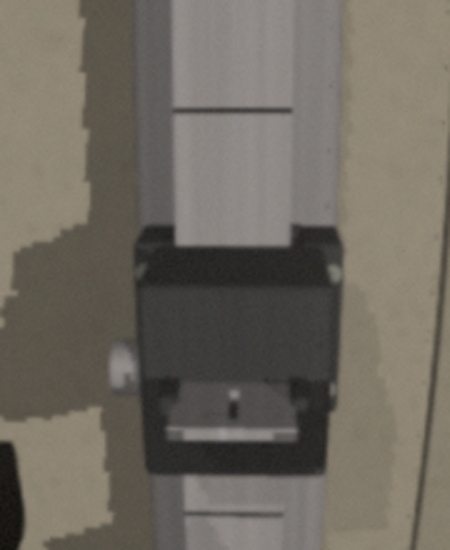

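apply_moves(
  plan=[
    [[0,0,-15,0,85],[15,0,-20,0,85],[25,0,-20,0,85],[25,0,-5,0,85],[25,0,0,0,85],[25,0,0,0,85],[25,0,0,0,85],[25,0,0,0,85],[25,0,0,0,85],[25,-10,0,0,85],[10,-20,0,0,85],[0,-25,0,0.02,85],[0,-25,0,0.02,85],[0,-25,0,0.02,85],[0,-25,0,0.02,85],[0,-20,0,0.02,85],[0,-10,0,0.02,85],[0,0,0,0,85],[0,0,0,0,85]],
  ],
)

```text
clock: 32.62
ee_pos: [0.4253, 0.1782, 0.2005]
tool_rot: [-0.008, 0.75, 0.662, -0.008]
force: [0.6, 0.8, -0.1]
finger_gap: 0.995
```

```bash
python3 -c "
from h import *
snap('w26');plan([.409,.217,.13],1.436,85,step=14)"
```

```text
32.62 pos [0.4253 0.1782 0.2005] psi 1.4465 F [ 0.6  0.8 -0.1] gap 85.0 zax [-0.022  0.001 -1.   ]
now [0.4254 0.1781 0.2004] psi 1.4462 zax [-0.023  0.001 -1.   ] n 6
[[6.1, -3.3, 11.8, 0.002, 85], [6.1, -3.3, 11.8, 0.002, 85], [6.1, -3.3, 11.8, 0.002, 85], [6.1, -3.3, 11.8, 0.002, 85], [6.1, -3.3, 11.8, 0.002, 85], [6.1, -3.3, 11.8, 0.002, 85]]
```

View pics/w26.png

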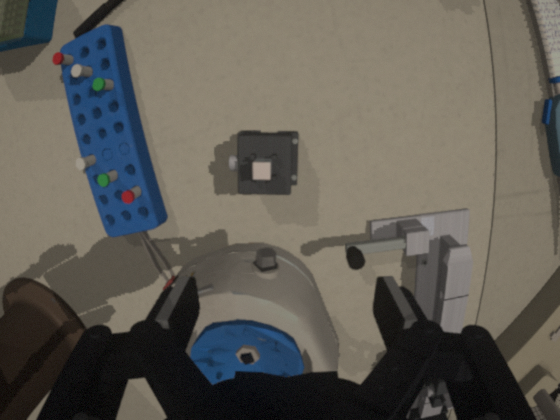

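apply_moves(
  plan=[
    [[8,-4,6,0.002,85],[8,-4,8,0.002,85],[8,-4,9,0.002,85],[6,-3,10,0,85],[4,-2,10,0,85],[2,-1,10,0,85],[0,0,10,0,85],[0,0,6,0,85],[0,0,0,0,85]],
  ],
)

```text
clock: 33.42
ee_pos: [0.4119, 0.2208, 0.1227]
tool_rot: [-0.008, 0.752, 0.659, -0.009]
force: [1.1, -0.3, -0.4]
finger_gap: 0.995
```

```bash
python3 -c "
from h import *
snap('w27');plan([.409,.217,.08],1.436,85,step=10);crop('w27',200,130,360,290,4)"
```

```text
33.42 pos [0.4119 0.2208 0.1227] psi 1.4401 F [ 1.1 -0.3 -0.4] gap 84.9 zax [-0.023  0.    -1.   ]
now [0.412  0.2208 0.1232] psi 1.4399 zax [-0.023  0.    -1.   ] n 5
[[-0.8, -0.3, 8.6, 0.001, 85], [-0.8, -0.3, 8.6, 0.001, 85], [-0.8, -0.3, 8.6, 0.001, 85], [-0.8, -0.3, 8.6, 0.001, 85], [-0.8, -0.3, 8.6, 0.001, 85]]
```

View pics/w27_c.png

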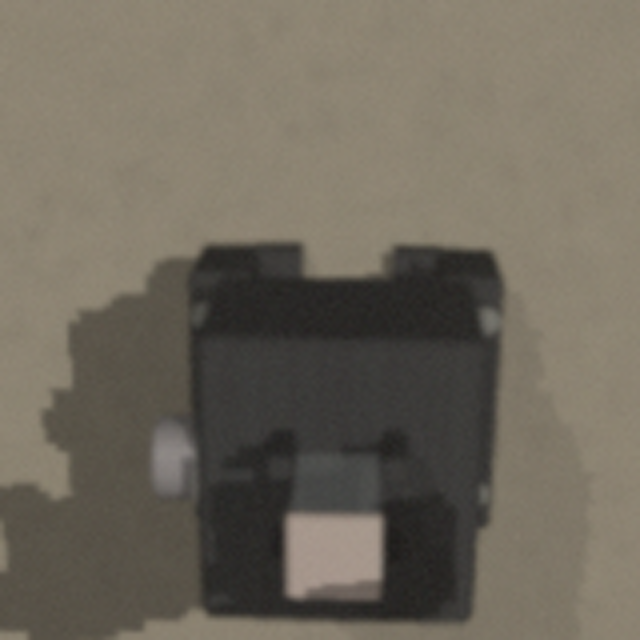

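```bash
python3 -c "
from h import *
_,_,c=load('w27')
Y=np.array([onz(c,u/4+200,v/4+130,.056,True) for u,v in [(200,338),(487,335),(470,618),(207,613)]]);print(Y.round(4).tolist(),Y.mean(0))
ex=(Y[1]+Y[2]-Y[0]-Y[3]);ey=(Y[0]+Y[1]-Y[2]-Y[3]);print(np.arctan2(ex[1],ex[0]),np.arctan2(-ey[0],ey[1]),np.linalg.norm(ex)/2,np.linalg.norm(ey)/2)
m=Y.mean(0);plan([m[0],m[1],.08],1.571+ (np.arctan2(ex[1],ex[0])+np.arctan2(-ey[0],ey[1]))/2,85,step=10)"
```

```text
[[0.3906, 0.2437, 0.056], [0.434, 0.2388, 0.056], [0.4268, 0.1895, 0.056], [0.3833, 0.1956, 0.056]] [0.40866056 0.21687721 0.056     ]
-0.12614073063359257 -0.14775307374225294 0.04376329314392231 0.04922652860005286
now [0.412  0.2208 0.1232] psi 1.4399 zax [-0.023  0.    -1.   ] n 5
[[-0.8, -0.4, 8.6, 0.001, 85], [-0.8, -0.4, 8.6, 0.001, 85], [-0.8, -0.4, 8.6, 0.001, 85], [-0.8, -0.4, 8.6, 0.001, 85], [-0.8, -0.4, 8.6, 0.001, 85]]
```

apply_moves(
  plan=[
    [[-2,-2,6,0.002,85],[-2,-1,8,0.002,85],[0,0,8,0,85],[0,0,8,0,85],[0,0,8,0,85],[0,0,8,0,85],[0,0,6,0,85],[0,0,4,0,85],[0,0,2,0,85],[0,0,0,0,85]],
  ],
)

```text
clock: 34.3
ee_pos: [0.4085, 0.2162, 0.0601]
tool_rot: [-0.007, 0.754, 0.657, -0.007]
force: [-1.0, -0.2, 0.3]
finger_gap: 0.995
```

```bash
python3 -c "
from h import *
st();plan([.409,.217,.053],1.436,85,step=10)"
```

```text
34.3 pos [0.4085 0.2162 0.0601] psi 1.4332 F [-1.  -0.2  0.3] gap 85.0 zax [-0.02   0.001 -1.   ]
now [0.4085 0.2162 0.0601] psi 1.4332 zax [-0.02   0.001 -1.   ] n 1
[[0.8, 0.5, 7.1, -0.003, 85]]
```

apply_moves(
  plan=[
    [[1,1,4,0,85],[0,0,3,0,85],[0,0,0,0,36],[0,0,0,0,36],[0,0,0,0,36],[0,0,0,0,36],[0,0,0,0,36]],
  ],
  newtons=50,
)

```text
clock: 34.88
ee_pos: [0.4127, 0.2182, 0.0545]
tool_rot: [-0.006, 0.754, 0.657, -0.004]
force: [-0.0, -0.8, -1.5]
finger_gap: 0.521
```

```bash
python3 -c "
from h import *
snap('w28')"
```

```text
34.88 pos [0.4127 0.2182 0.0545] psi 1.4342 F [-0.  -0.8 -1.5] gap 44.5 zax [-0.014  0.003 -1.   ]
```

View pics/w28.png

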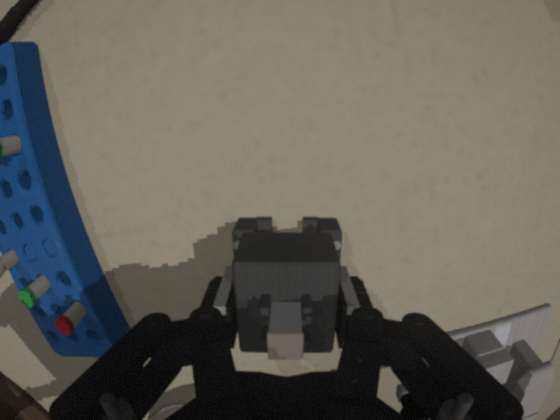

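apply_moves(
  plan=[
    [[0,0,-8,0,36],[0,0,-14,0,36],[0,0,-16,0,36],[0,0,-16,0,36],[0,0,-16,0,36],[0,0,-10,0,36],[0,0,0,0,36]],
  ],
)

```text
clock: 35.52
ee_pos: [0.4098, 0.2166, 0.1372]
tool_rot: [-0.007, 0.754, 0.657, -0.008]
force: [0.5, 0.6, -1.1]
finger_gap: 0.519
```

```bash
python3 -c "
from h import *
st();plan([.592,.20,.135],1.572,36,step=13)"
```

```text
35.52 pos [0.4098 0.2166 0.1372] psi 1.4342 F [ 0.5  0.6 -1.1] gap 44.3 zax [-0.022  0.    -1.   ]
now [0.4098 0.2166 0.1372] psi 1.4342 zax [-0.022  0.    -1.   ] n 15
[[0.6, 12.2, -0.1, -0.009, 36], [0.4, 12.2, -0.1, -0.009, 36], [0.3, 12.2, -0.1, -0.009, 36], [0.2, 12.2, -0.1, -0.009, 36], [0.1, 12.2, -0.1, -0.009, 36], [-0.0, 12.2, -0.1, -0.009, 36], [-0.1, 12.2, -0.1, -0.009, 36], [-0.2, 12.2, -0.1, -0.009, 36], [-0.3, 12.2, -0.1, -0.009, 36], [-0.4, 12.2, -0.1, -0.009, 36], [-0.6, 12.2, -0.1, -0.009, 36], [-0.7, 12.2, -0.1, -0.009, 36], [-0.8, 12.2, -0.1, -0.009, 36], [-0.9, 12.2, -0.1, -0.009, 36], [-1.0, 12.2, -0.1, -0.009, 36]]
```

apply_moves(
  plan=[
    [[0,12,0,-0.009,36],[0,12,0,-0.009,36],[0,12,0,-0.009,36],[0,12,0,-0.009,36],[0,12,0,-0.009,36],[0,12,0,-0.009,36],[0,12,0,-0.009,36],[0,12,0,-0.009,36],[0,12,0,-0.009,36],[0,12,0,-0.009,36],[0,12,0,-0.009,36],[-1,12,0,-0.009,36],[-1,12,0,-0.009,36],[-1,10,0,-0.009,36],[-1,5,0,-0.009,36],[0,0,0,0,36],[0,0,0,0,36]],
  ],
)

```text
clock: 36.93
ee_pos: [0.5997, 0.1908, 0.1139]
tool_rot: [-0.012, 0.705, 0.709, -0.016]
force: [-0.6, 0.1, -2.2]
finger_gap: 0.52
```

```bash
python3 -c "
from h import *
st();plan([.592,.20,.0862],1.572,36,step=10)"
```

```text
36.93 pos [0.5997 0.1908 0.1139] psi 1.577 F [-0.6  0.1 -2.2] gap 44.4 zax [-0.04  -0.006 -0.999]
now [0.5997 0.1908 0.1139] psi 1.577 zax [-0.04  -0.006 -0.999] n 4
[[2.4, -1.6, 7.0, 0.001, 36], [2.4, -1.6, 7.0, 0.001, 36], [2.4, -1.6, 7.0, 0.001, 36], [2.3, -1.6, 7.0, 0.001, 36]]
```

apply_moves(
  plan=[
    [[2,-20,0,0,36],[2,-20,0,0,36],[0,0,0,0,36],[0,20,0,0,36],[0,14,0,0,36],[0,0,0,0,36],[0,0,0,0,36]],
  ],
)

```text
clock: 37.52
ee_pos: [0.5897, 0.1938, 0.1105]
tool_rot: [-0.014, 0.705, 0.709, -0.02]
force: [-0.1, -0.4, -2.1]
finger_gap: 0.52
```

```bash
python3 -c "
from h import *
st();plan([.592,.20,.0862],1.572,36,step=10)"
```

```text
37.52 pos [0.5897 0.1938 0.1105] psi 1.5777 F [-0.1 -0.4 -2.1] gap 44.4 zax [-0.048 -0.008 -0.999]
now [0.5897 0.1938 0.1105] psi 1.5777 zax [-0.048 -0.008 -0.999] n 3
[[2.1, 1.2, 8.0, 0.002, 36], [2.1, 1.2, 8.0, 0.002, 36], [2.1, 1.2, 8.0, 0.002, 36]]
```

apply_moves(
  plan=[
    [[40,0,0,0,36],[0,0,0,0,36],[0,0,0,0,36],[0,0,0,0,36],[-40,0,0,0,36],[0,0,0,0,36],[0,0,0,0,36],[0,0,0,0,36]],
  ],
)

```text
clock: 38.18
ee_pos: [0.5863, 0.1929, 0.1099]
tool_rot: [-0.015, 0.704, 0.709, -0.021]
force: [0.5, -0.1, -2.9]
finger_gap: 0.517
```

```bash
python3 -c "
from h import *
st()"
```

```text
38.18 pos [0.5863 0.1929 0.1099] psi 1.5781 F [ 0.5 -0.1 -2.9] gap 44.2 zax [-0.051 -0.009 -0.999]
```

apply_moves(
  plan=[
    [[10,0,-10,0,36],[0,0,-10,0,36],[0,0,-10,0,36],[0,0,0,0,36],[0,0,0,0,36]],
  ],
)

```text
clock: 38.6
ee_pos: [0.5878, 0.2052, 0.1438]
tool_rot: [-0.015, 0.704, 0.71, -0.021]
force: [0.1, 1.2, -1.6]
finger_gap: 0.521
```

```bash
python3 -c "
from h import *
st()"
```

```text
38.6 pos [0.5878 0.2052 0.1438] psi 1.5787 F [ 0.1  1.2 -1.6] gap 44.5 zax [-0.05  -0.008 -0.999]
```

apply_moves(
  plan=[
    [[0,0,-12,0,36],[0,0,-12,0,36],[0,0,-12,0,36],[0,0,-12,0,36],[0,0,-12,0,36],[0,0,-12,0,36],[0,0,-12,0,36],[0,0,0,0,36],[0,0,0,0,36]],
  ],
)

```text
clock: 39.35
ee_pos: [0.5937, 0.2067, 0.2403]
tool_rot: [-0.014, 0.704, 0.71, -0.018]
force: [-0.3, -0.3, -1.4]
finger_gap: 0.515
```

```bash
python3 -c "
from h import *
st()"
```

```text
39.35 pos [0.5937 0.2067 0.2403] psi 1.5794 F [-0.3 -0.3 -1.4] gap 44.0 zax [-0.045 -0.007 -0.999]
```

apply_moves(
  plan=[
    [[0,0,30,0,36],[0,0,30,0,36],[0,0,30,0,36],[0,0,0,0,36],[0,0,0,0,36]],
  ],
)

```text
clock: 39.77
ee_pos: [0.5922, 0.2066, 0.1508]
tool_rot: [-0.012, 0.704, 0.71, -0.015]
force: [1.4, 0.3, 0.7]
finger_gap: 0.519
```

```bash
python3 -c "
from h import *
st()"
```

```text
39.77 pos [0.5922 0.2066 0.1508] psi 1.5791 F [1.4 0.3 0.7] gap 44.3 zax [-0.038 -0.005 -0.999]
```

apply_moves(
  plan=[
    [[0,0,-12,0,36],[0,0,-12,0,36],[0,0,-12,0,36],[0,0,-12,0,36],[0,0,-12,0,36],[0,0,-12,0,36],[0,0,-12,0,36],[0,0,0,0,36],[0,0,0,0,36],[0,0,40,0,36],[0,0,40,0,36],[0,0,5,0,36],[0,0,0,0,36]],
  ],
)

```text
clock: 40.85
ee_pos: [0.6025, 0.2094, 0.1745]
tool_rot: [-0.005, 0.704, 0.71, -0.003]
force: [0.2, 0.4, -1.3]
finger_gap: 0.515
```

```bash
python3 -c "
from h import *
st();plan([.592,.20,.10],1.572,36,step=10)"
```

```text
40.85 pos [0.6025 0.2094 0.1745] psi 1.5791 F [ 0.2  0.4 -1.3] gap 44.0 zax [-0.011  0.002 -1.   ]
now [0.6025 0.2094 0.1745] psi 1.5791 zax [-0.011  0.002 -1.   ] n 8
[[-1.2, -1.2, 9.3, 0.001, 36], [-1.2, -1.2, 9.3, 0.001, 36], [-1.2, -1.2, 9.3, 0.001, 36], [-1.2, -1.2, 9.3, 0.001, 36], [-1.2, -1.2, 9.3, 0.001, 36], [-1.2, -1.2, 9.3, 0.001, 36], [-1.2, -1.2, 9.3, 0.001, 36], [-1.2, -1.2, 9.3, 0.001, 36]]
```

Tilt restored to about the value at gripping. Descend.

apply_moves(
  plan=[
    [[-1,-1,9,0.001,36],[-1,-1,9,0.001,36],[-1,-1,9,0.001,36],[-1,-1,9,0.001,36],[-1,-1,9,0.001,36],[-1,-1,9,0.001,36],[-1,-1,8,0.001,36],[0,-1,6,0,36],[0,0,3,0,36],[0,0,0,0,36],[0,0,0,0,36]],
  ],
)

```text
clock: 41.77
ee_pos: [0.595, 0.2022, 0.1005]
tool_rot: [-0.004, 0.707, 0.707, -0.002]
force: [0.9, 0.9, -1.9]
finger_gap: 0.516
```

```bash
python3 -c "
from h import *
st();plan([.592,.19,.0865],1.572,36,step=10)"
```

```text
41.77 pos [0.595  0.2022 0.1005] psi 1.5712 F [ 0.9  0.9 -1.9] gap 44.1 zax [-0.008  0.003 -1.   ]
now [0.595  0.2022 0.1005] psi 1.5712 zax [-0.008  0.003 -1.   ] n 2
[[-6.1, -1.5, 7.0, -0.0, 36], [-6.1, -1.5, 7.0, -0.0, 36]]
```

apply_moves(
  plan=[
    [[-5,-1,6,0,36],[-4,-1,4,0,36],[0,0,3,0,36],[0,0,0,0,36],[0,0,0,0,36]],
  ],
)

```text
clock: 42.18
ee_pos: [0.594, 0.1924, 0.0875]
tool_rot: [-0.003, 0.707, 0.707, -0.0]
force: [0.8, -0.8, -1.1]
finger_gap: 0.52
```

```bash
python3 -c "
from h import *
st();plan([.592,.18,.0865],1.572,36,step=6)"
```

```text
42.18 pos [0.594  0.1924 0.0875] psi 1.5712 F [ 0.8 -0.8 -1.1] gap 44.4 zax [-0.005  0.004 -1.   ]
now [0.594  0.1924 0.0875] psi 1.5712 zax [-0.005  0.004 -1.   ] n 3
[[-4.1, -0.7, 0.3, -0.0, 36], [-4.1, -0.7, 0.3, -0.0, 36], [-4.1, -0.7, 0.3, -0.0, 36]]
```

apply_moves(
  plan=[
    [[-4,-1,0.5,0,36],[-6,-1,0.5,0,36],[-6,0,0,0,36],[-6,0,0,0,36],[-4,0,0,0,36],[0,0,0,0,36]],
  ],
)

```text
clock: 42.68
ee_pos: [0.5924, 0.1637, 0.0872]
tool_rot: [-0.003, 0.707, 0.707, 0.0]
force: [0.2, 0.1, -2.5]
finger_gap: 0.516
```

```bash
python3 -c "
from h import *
st()"
```

```text
42.68 pos [0.5924 0.1637 0.0872] psi 1.5715 F [ 0.2  0.1 -2.5] gap 44.1 zax [-0.003  0.004 -1.   ]
```

apply_moves(
  plan=[
    [[-4,0,1,0,36],[-6,0,0.5,0,36],[-6,0,0,0,36],[-6,0,0,0,36],[-6,0,0,0,36],[-6,0,0,0,36],[-6,0,0,0,36],[0,0,0,0,36]],
  ],
)

```text
clock: 43.35
ee_pos: [0.5913, 0.12, 0.0853]
tool_rot: [-0.004, 0.707, 0.707, -0.0]
force: [-1.2, -0.6, -1.6]
finger_gap: 0.518
```

```bash
python3 -c "
from h import *
st()"
```

```text
43.35 pos [0.5913 0.12   0.0853] psi 1.5698 F [-1.2 -0.6 -1.6] gap 44.2 zax [-0.006  0.006 -1.   ]
```

apply_moves(
  plan=[
    [[-8,0,0,0,36],[-10,0,0,0,36],[-10,0,0,0,36],[-10,0,0,0,36],[-10,0,0,0,36],[-10,0,0,0,36],[-10,0,0,0,36],[-10,0,0,0,36],[-10,0,0,0,36],[-10,0,0,0,36],[-4,0,0,0,36],[0,0,0,0,36]],
  ],
)

```text
clock: 44.35
ee_pos: [0.5916, 0.005, 0.0853]
tool_rot: [-0.003, 0.708, 0.706, -0.0]
force: [-0.7, 1.3, -0.6]
finger_gap: 0.515
```

```bash
python3 -c "
from h import *
snap('w30');rows('w30')"
```

```text
44.35 pos [0.5916 0.005  0.0853] psi 1.5685 F [-0.7  1.3 -0.6] gap 44.0 zax [-0.005  0.005 -1.   ]
w30 lines [174.46] edges [(232, -34.5), (294, -9.6)]
```

View pics/w30.png

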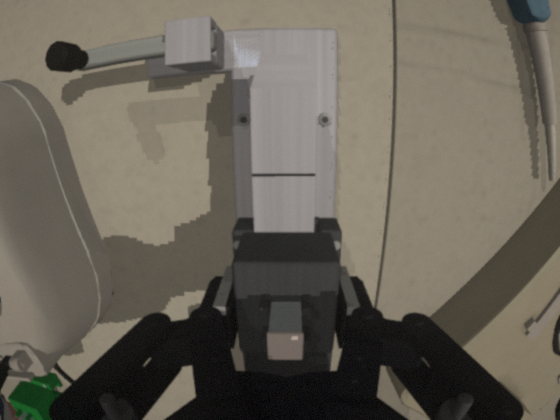

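```bash
python3 -c "
from h import *
gapl('w30',174.46,261.5)"
```

```text
w30 line y 0.057 edge y 0.0284 diff 0.0287
```

apply_moves(
  plan=[
    [[-4,0,0,0,36],[-2,0,0,0,36],[0,0,0,0,36],[0,0,0,0,36]],
  ],
)

```text
clock: 44.73
ee_pos: [0.5916, -0.0006, 0.0853]
tool_rot: [-0.003, 0.707, 0.707, -0.0]
force: [-0.6, -0.1, -1.7]
finger_gap: 0.517
```

```bash
python3 -c "
from h import *
snap('w31');rows('w31')"
```

```text
44.73 pos [ 0.5916 -0.0006  0.0853] psi 1.5705 F [-0.6 -0.1 -1.7] gap 44.2 zax [-0.005  0.004 -1.   ]
w31 lines [163.18] edges [(232, -34.5), (295, -8.7)]
```

apply_moves(
  plan=[
    [[-1.7,0,0,0,36],[0,0,0,0,36]],
  ],
)

```text
clock: 44.95
ee_pos: [0.5916, -0.0017, 0.0853]
tool_rot: [-0.003, 0.707, 0.707, -0.0]
force: [-0.8, -0.4, -1.6]
finger_gap: 0.514
```

```bash
python3 -c "
from h import *
snap('w32');rows('w32')"
```

```text
44.95 pos [ 0.5916 -0.0017  0.0853] psi 1.5714 F [-0.8 -0.4 -1.6] gap 43.9 zax [-0.005  0.005 -1.   ]
w32 lines [160.61] edges [(232, -34.4), (293, -9.0)]
```

Release.

apply_moves(
  plan=[
    [[0,0,0,0,60],[0,0,0,0,75],[0,0,0,0,85],[0,0,0,0,85],[0,0,-8,0,85],[0,0,-12,0,85],[0,0,-14,0,85],[0,0,-14,0,85],[0,0,0,0,85]],
  ],
)

```text
clock: 45.75
ee_pos: [0.5942, -0.0018, 0.1393]
tool_rot: [-0.001, 0.707, 0.707, 0.002]
force: [0.6, -0.2, 0.7]
finger_gap: 0.997
```

```bash
python3 -c "
from h import *
snap('w33');crop('w33',190,100,370,320,2.5)"
```

```text
45.75 pos [ 0.5942 -0.0018  0.1393] psi 1.5718 F [ 0.6 -0.2  0.7] gap 85.1 zax [ 0.001  0.004 -1.   ]
```

View pics/w33_c.png

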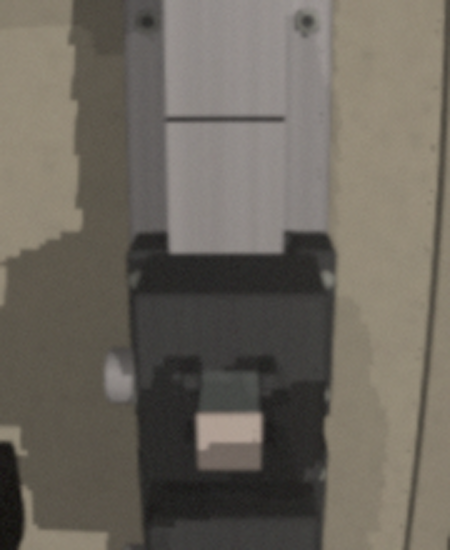

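apply_moves(
  plan=[
    [[0,0,-15,0,85],[15,0,-20,0,85],[25,0,-20,0,85],[25,0,-10,0,85],[25,0,0,0,85],[25,0,0,0,85],[25,0,0,0,85],[25,0,0,0,85],[25,0,0,0,85],[25,0,0,0,85],[25,0,0,0,85],[25,-10,0,0,85],[20,-15,0,0,85],[20,-20,0,0,85],[15,-20,0,0,85],[10,-20,0,0,85],[5,-10,0,0,85],[0,0,0,0,85],[0,0,0,0,85]],
  ],
)

```text
clock: 47.38
ee_pos: [0.494, 0.3476, 0.2029]
tool_rot: [-0.002, 0.708, 0.706, 0.001]
force: [0.1, -0.1, -0.3]
finger_gap: 0.993
```

```bash
python3 -c "
from h import *
snap('w34')"
```

```text
47.38 pos [0.494  0.3476 0.2029] psi 1.5677 F [ 0.1 -0.1 -0.3] gap 84.8 zax [-0.001  0.004 -1.   ]
```

View pics/w34.png

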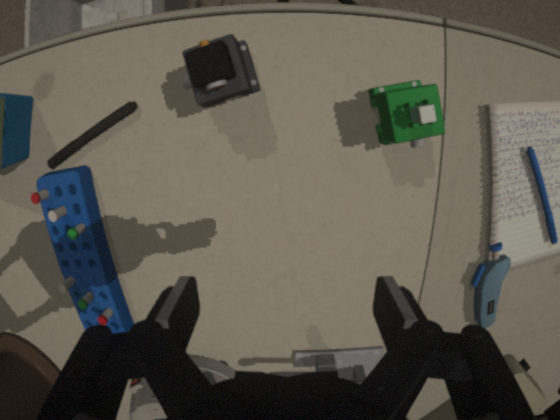

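```bash
python3 -c "
from h import *
crop('w34',170,20,280,120,6)
_,_,c=load('w34');print(onz(c,220,72,.056,True))"
```

```text
[0.44040064 0.46310048 0.056     ]
```

View pics/w34_c.png

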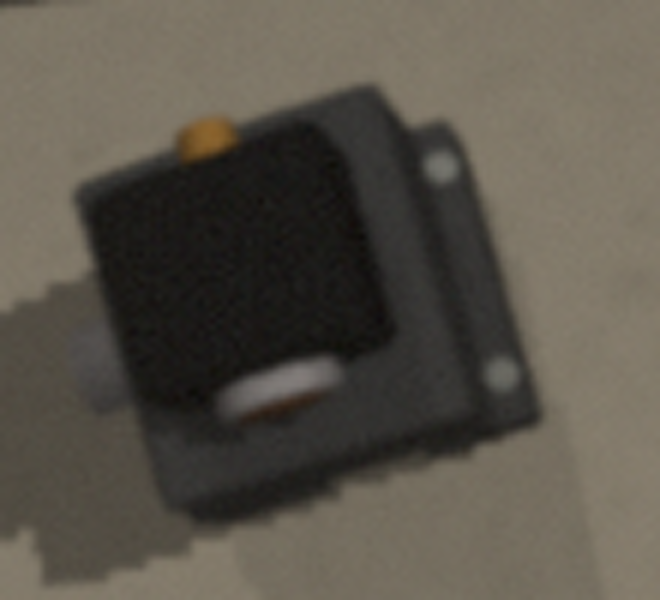

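```bash
python3 -c "
from h import *
_,_,c=load('w34')
Y=np.array([onz(c,u/6+170,v/6+20,.056,True) for u,v in [(78,190),(378,88),(475,415),(178,508)]]);print(Y.round(4).tolist(),Y.mean(0))
ex=(Y[1]+Y[2]-Y[0]-Y[3]);ey=(Y[0]+Y[1]-Y[2]-Y[3]);print(np.arctan2(ex[1],ex[0]),np.arctan2(-ey[0],ey[1]),np.linalg.norm(ex)/2,np.linalg.norm(ey)/2)
_,_,c=load('w3');print('w3',onz(c,235,42,.056,True)); _,_,c=load('w16');print('w16',onz(c,400,40,.056,True))
plan([.438,.43,.17],1.571+.3,85,step=16)
"
```

```text
[[0.4089, 0.4832, 0.056], [0.4512, 0.4944, 0.056], [0.4642, 0.4477, 0.056], [0.4227, 0.4368, 0.056]] [0.43675185 0.46550238 0.056     ]
0.2571022991455801 0.27898180668115125 0.04329844581108067 0.04844688164548015
w3 [0.45952973 0.42349596 0.056     ]
w16 [0.42858213 0.46250352 0.056     ]
now [0.4942 0.3474 0.2029] psi 1.567 zax [-0.001  0.004 -1.   ] n 7
[[11.8, -8.1, 4.8, -0.043, 85], [12.1, -7.6, 4.8, -0.043, 85], [12.4, -7.0, 4.8, -0.043, 85], [12.7, -6.5, 4.8, -0.043, 85], [13.0, -5.9, 4.8, -0.043, 85], [13.2, -5.3, 4.8, -0.043, 85], [13.4, -4.8, 4.8, -0.043, 85]]
```

apply_moves(
  plan=[
    [[12,-8,4,-0.04,85],[12,-8,4,-0.04,85],[12,-7,4,-0.04,85],[12,-7,4,-0.04,85],[12,-6,4,-0.04,85],[12,-5,4,-0.04,85],[8,-4,2,-0.03,85],[0,0,0,0,85],[0,0,0,0,85]],
  ],
)

```text
clock: 48.18
ee_pos: [0.4375, 0.4285, 0.1732]
tool_rot: [-0.001, 0.596, 0.803, 0.001]
force: [0.2, 0.9, 0.6]
finger_gap: 0.993
```

```bash
python3 -c "
from h import *
snap('w35');crop('w35',200,80,340,220,5)"
```

```text
48.18 pos [0.4375 0.4285 0.1732] psi 1.8634 F [0.2 0.9 0.6] gap 84.8 zax [-0.     0.004 -1.   ]
```

View pics/w35_c.png

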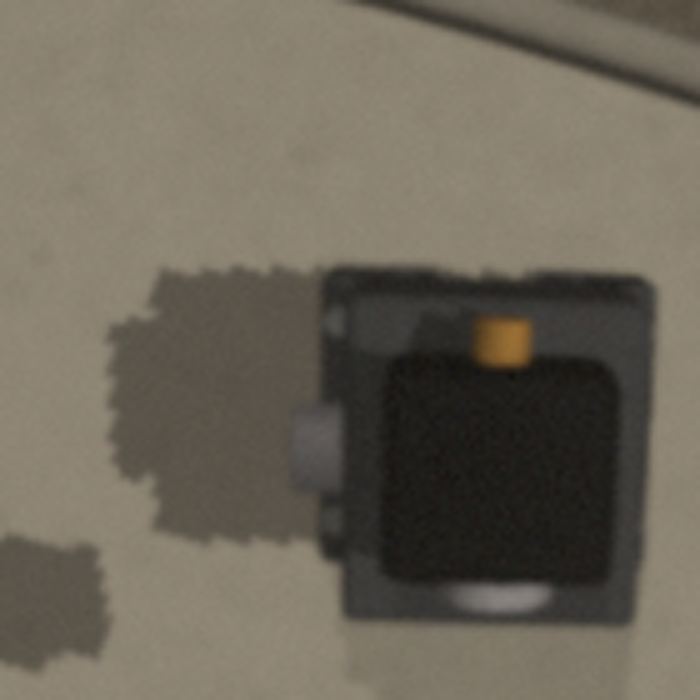

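```bash
python3 -c "
from h import *
_,_,c=load('w35')
Y=np.array([onz(c,u/5+200,v/5+80,.056,True) for u,v in [(348,292),(648,290),(634,622),(346,614)]]);print(Y.round(4).tolist(),Y.mean(0))
ex=(Y[1]+Y[2]-Y[0]-Y[3]);ey=(Y[0]+Y[1]-Y[2]-Y[3]);print(np.arctan2(ex[1],ex[0]),np.arctan2(-ey[0],ey[1]),np.linalg.norm(ex)/2,np.linalg.norm(ey)/2)
plan([.4365,.465,.115],1.836,85,step=14)"
```

```text
[[0.4081, 0.4843, 0.056], [0.4498, 0.4974, 0.056], [0.4639, 0.4486, 0.056], [0.4213, 0.4372, 0.056]] [0.4357671  0.46687253 0.056     ]
0.2842173599667731 0.27766686485911507 0.04389828614324363 0.0498659608595434
now [0.4375 0.4284 0.1732] psi 1.8627 zax [-0.001  0.004 -1.   ] n 5
[[7.0, 1.9, 11.7, 0.005, 85], [7.0, 1.9, 11.7, 0.005, 85], [7.0, 1.8, 11.7, 0.005, 85], [7.1, 1.8, 11.7, 0.005, 85], [7.1, 1.8, 11.7, 0.005, 85]]
```

apply_moves(
  plan=[
    [[8,2,8,0.005,85],[8,2,10,0.005,85],[8,2,10,0.003,85],[6,2,10,0,85],[4,1,10,0,85],[1,0,8,0,85],[0,0,3,0,85],[0,0,0,0,85]],
  ],
)

```text
clock: 48.9
ee_pos: [0.438, 0.4673, 0.107]
tool_rot: [-0.001, 0.604, 0.797, 0.001]
force: [-0.0, 0.1, 0.3]
finger_gap: 0.994
```

```bash
python3 -c "
from h import *
snap('w36');plan([.436,.466,.055],1.848,85,step=8)"
```

```text
48.9 pos [0.438  0.4673 0.107 ] psi 1.8456 F [-0.   0.1  0.3] gap 84.9 zax [-0.     0.003 -1.   ]
now [0.4378 0.4671 0.1071] psi 1.8454 zax [-0.     0.003 -1.   ] n 7
[[-0.1, -0.3, 7.4, -0.0, 85], [-0.1, -0.3, 7.4, -0.0, 85], [-0.1, -0.3, 7.4, -0.0, 85], [-0.1, -0.3, 7.4, -0.0, 85], [-0.1, -0.3, 7.4, -0.0, 85], [-0.1, -0.3, 7.4, -0.0, 85], [-0.1, -0.3, 7.4, -0.0, 85]]
```

View pics/w36.png

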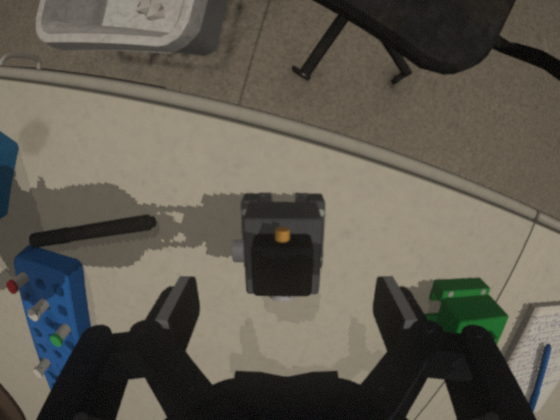

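apply_moves(
  plan=[
    [[0,-1,8,0,85],[0,-1,8,0,85],[0,0,8,0,85],[0,0,8,0,85],[0,0,8,0,85],[0,0,5,0,85],[0,0,3,0,85],[0,0,0,0,85]],
  ],
)

```text
clock: 49.62
ee_pos: [0.4366, 0.466, 0.0552]
tool_rot: [-0.001, 0.604, 0.797, 0.002]
force: [-0.2, 0.4, 0.1]
finger_gap: 0.996
```

```bash
python3 -c "
from h import *
st();plan([.436,.466,.053],1.848,85,step=8)"
```

```text
49.62 pos [0.4366 0.466  0.0552] psi 1.8442 F [-0.2  0.4  0.1] gap 85.1 zax [ 0.001  0.004 -1.   ]
now [0.4366 0.466  0.0552] psi 1.8442 zax [ 0.001  0.004 -1.   ] n 1
[[0.1, -0.6, 2.2, -0.004, 85]]
```

apply_moves(
  plan=[
    [[0,-1,3,-0.003,85],[0,0,0,0,36],[0,0,0,0,36],[0,0,0,0,36],[0,0,0,0,36],[0,0,0,0,36]],
  ],
  newtons=50,
)

```text
clock: 50.12
ee_pos: [0.4378, 0.4672, 0.0543]
tool_rot: [0.0, 0.603, 0.798, 0.004]
force: [-0.6, -0.4, -1.6]
finger_gap: 0.519
```

```bash
python3 -c "
from h import *
snap('w37');rows('w37')"
```

```text
50.12 pos [0.4378 0.4672 0.0543] psi 1.8479 F [-0.6 -0.4 -1.6] gap 44.3 zax [ 0.006  0.007 -1.   ]
w37 lines [] edges [(216, -16.3), (230, -20.5), (259, 7.1), (283, 11.3), (297, -21.3)]
```

View pics/w37.png

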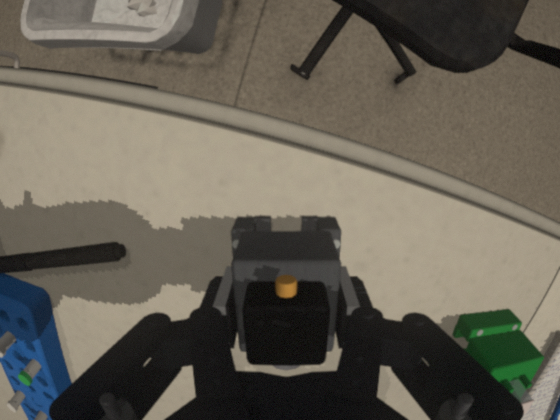

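apply_moves(
  plan=[
    [[0,0,-8,0,36],[0,0,-14,0,36],[0,0,-16,0,36],[0,0,-16,0,36],[0,0,-16,0,36],[0,0,-16,0,36],[0,0,-8,0,36],[0,0,0,0,36]],
  ],
)

```text
clock: 50.83
ee_pos: [0.4345, 0.4649, 0.1552]
tool_rot: [-0.001, 0.603, 0.798, 0.001]
force: [0.3, 0.1, -1.3]
finger_gap: 0.516
```

```bash
python3 -c "
from h import *
st();plan([.592,.21,.14],1.572,36,step=16)"
```

```text
50.83 pos [0.4345 0.4649 0.1552] psi 1.8481 F [ 0.3  0.1 -1.3] gap 44.1 zax [ 0.001  0.003 -1.   ]
now [0.4345 0.4649 0.1552] psi 1.8481 zax [ 0.001  0.003 -1.   ] n 19
[[-15.2, 4.3, 0.8, 0.015, 36], [-15.1, 4.5, 0.8, 0.015, 36], [-15.0, 4.7, 0.8, 0.015, 36], [-15.0, 5.0, 0.8, 0.015, 36], [-14.9, 5.2, 0.8, 0.015, 36], [-14.8, 5.4, 0.8, 0.015, 36], [-14.7, 5.6, 0.8, 0.015, 36], [-14.7, 5.8, 0.8, 0.015, 36], [-14.6, 6.0, 0.8, 0.015, 36], [-14.5, 6.2, 0.8, 0.015, 36], [-14.4, 6.4, 0.8, 0.015, 36], [-14.3, 6.7, 0.8, 0.015, 36], [-14.2, 6.9, 0.8, 0.015, 36], [-14.1, 7.1, 0.8, 0.015, 36], [-14.0, 7.3, 0.8, 0.015, 36], [-13.9, 7.5, 0.8, 0.015, 36], [-13.8, 7.7, 0.8, 0.015, 36], [-13.7, 7.9, 0.8, 0.015, 36], [-13.5, 8.1, 0.8, 0.015, 36]]
```

apply_moves(
  plan=[
    [[-15,4,0,0.015,36],[-15,4,0,0.015,36],[-15,5,0,0.015,36],[-15,5,0,0.015,36],[-15,5,0,0.015,36],[-15,5,0,0.015,36],[-15,6,0,0.015,36],[-15,6,0,0.015,36],[-15,6,0,0.015,36],[-14,6,0,0.015,36],[-14,6,0,0.015,36],[-14,7,0,0.015,36],[-14,7,0,0.015,36],[-14,7,0,0.015,36],[-14,7,0,0.015,36],[-14,8,0,0.015,36],[-12,8,0,0.015,36],[-6,4,0,0.01,36],[0,0,0,0,36],[0,0,0,0,36]],
  ],
)

```text
clock: 52.5
ee_pos: [0.5736, 0.1896, 0.1338]
tool_rot: [-0.006, 0.716, 0.698, -0.019]
force: [0.3, 0.6, -2.3]
finger_gap: 0.516
```

```bash
python3 -c "
from h import *
st();plan([.592,.20,.10],1.572,36,step=10)"
```

```text
52.5 pos [0.5736 0.1896 0.1338] psi 1.5462 F [ 0.3  0.6 -2.3] gap 44.0 zax [-0.035 -0.018 -0.999]
now [0.5736 0.1896 0.1338] psi 1.5462 zax [-0.035 -0.018 -0.999] n 4
[[2.9, 4.8, 8.2, -0.006, 36], [2.9, 4.8, 8.2, -0.006, 36], [2.8, 4.9, 8.2, -0.006, 36], [2.8, 4.9, 8.2, -0.006, 36]]
```

apply_moves(
  plan=[
    [[1,2,-12,-0.006,36],[1,2,-12,-0.006,36],[1,2,-12,-0.006,36],[1,2,-12,-0.006,36],[0,1,-12,0,36],[0,0,-12,0,36],[0,0,-12,0,36],[0,0,0,0,36],[0,0,0,0,36],[0,0,40,0,36],[0,0,40,0,36],[0,0,5,0,36],[0,0,0,0,36]],
  ],
)

```text
clock: 53.58
ee_pos: [0.585, 0.2003, 0.1459]
tool_rot: [-0.004, 0.704, 0.71, -0.013]
force: [0.8, 0.0, -1.1]
finger_gap: 0.523
```

```bash
python3 -c "
from h import *
st();plan([.592,.20,.10],1.572,36,step=10)"
```

```text
53.58 pos [0.585  0.2003 0.1459] psi 1.5797 F [ 0.8  0.  -1.1] gap 44.6 zax [-0.024 -0.013 -1.   ]
now [0.585  0.2003 0.1459] psi 1.5797 zax [-0.024 -0.013 -1.   ] n 5
[[0.0, 1.6, 9.1, 0.002, 36], [0.0, 1.6, 9.1, 0.002, 36], [0.0, 1.6, 9.1, 0.002, 36], [0.0, 1.6, 9.1, 0.002, 36], [0.1, 1.6, 9.1, 0.002, 36]]
```

Another cycle.

apply_moves(
  plan=[
    [[0,1,-12,0.002,36],[0,1,-12,0.002,36],[0,1,-12,0.002,36],[0,0,-12,0,36],[0,0,-12,0,36],[0,0,-12,0,36],[0,0,-12,0,36],[0,0,0,0,36],[0,0,0,0,36],[0,0,40,0,36],[0,0,40,0,36],[0,0,5,0,36],[0,0,0,0,36]],
  ],
)

```text
clock: 54.67
ee_pos: [0.6008, 0.2035, 0.1767]
tool_rot: [0.004, 0.707, 0.708, 0.001]
force: [0.0, -0.6, -1.1]
finger_gap: 0.516
```

```bash
python3 -c "
from h import *
st();plan([.592,.20,.10],1.572,36,step=10)"
```

```text
54.67 pos [0.6008 0.2035 0.1767] psi 1.572 F [ 0.  -0.6 -1.1] gap 44.1 zax [ 0.008 -0.005 -1.   ]
now [0.6008 0.2035 0.1767] psi 1.572 zax [ 0.008 -0.005 -1.   ] n 8
[[-0.4, -1.2, 9.6, 0.0, 36], [-0.4, -1.2, 9.6, 0.0, 36], [-0.4, -1.2, 9.6, 0.0, 36], [-0.4, -1.2, 9.6, 0.0, 36], [-0.4, -1.2, 9.6, 0.0, 36], [-0.4, -1.2, 9.6, 0.0, 36], [-0.4, -1.2, 9.6, 0.0, 36], [-0.4, -1.2, 9.6, 0.0, 36]]
```

Perfect. Descend.

apply_moves(
  plan=[
    [[0,-1,9,0,36],[0,-1,9,0,36],[0,-1,9,0,36],[0,-1,9,0,36],[0,-1,9,0,36],[0,-1,9,0,36],[0,-1,8,0,36],[-1,0,7,0,36],[-1,0,4,0,36],[0,0,2,0,36],[0,0,0,0,36],[0,0,0,0,36]],
  ],
)

```text
clock: 55.67
ee_pos: [0.5966, 0.2017, 0.0993]
tool_rot: [0.006, 0.707, 0.708, 0.003]
force: [-0.3, -0.3, -2.5]
finger_gap: 0.515
```

```bash
python3 -c "
from h import *
st();plan([.592,.19,.0862],1.572,36,step=10)"
```

```text
55.67 pos [0.5966 0.2017 0.0993] psi 1.572 F [-0.3 -0.3 -2.5] gap 44.0 zax [ 0.012 -0.004 -1.   ]
now [0.5966 0.2017 0.0993] psi 1.572 zax [ 0.012 -0.004 -1.   ] n 2
[[-5.8, -2.4, 6.5, -0.0, 36], [-5.8, -2.4, 6.5, -0.0, 36]]
```

apply_moves(
  plan=[
    [[-5,-2,6,0,36],[-4,-2,4,0,36],[0,0,2,0,36],[0,0,0,0,36],[0,0,0,0,36]],
  ],
)

```text
clock: 56.08
ee_pos: [0.5935, 0.1916, 0.0875]
tool_rot: [0.006, 0.707, 0.707, 0.004]
force: [-0.6, 0.1, -1.8]
finger_gap: 0.512
```

```bash
python3 -c "
from h import *
st();plan([.592,.18,.0862],1.572,36,step=6)"
```

```text
56.08 pos [0.5935 0.1916 0.0875] psi 1.5717 F [-0.6  0.1 -1.8] gap 43.7 zax [ 0.015 -0.003 -1.   ]
now [0.5935 0.1916 0.0875] psi 1.5717 zax [ 0.015 -0.003 -1.   ] n 2
[[-5.8, -0.7, 0.6, -0.0, 36], [-5.8, -0.7, 0.6, -0.0, 36]]
```

apply_moves(
  plan=[
    [[-4,-1,0.7,0,36],[-6,-1,0.7,0,36],[-6,0,0,0,36],[-6,0,0,0,36],[-4,0,0,0,36],[0,0,0,0,36]],
  ],
)

```text
clock: 56.58
ee_pos: [0.5919, 0.1629, 0.0868]
tool_rot: [0.007, 0.707, 0.708, 0.005]
force: [-0.8, -0.5, -2.6]
finger_gap: 0.517
```

```bash
python3 -c "
from h import *
st()"
```

```text
56.58 pos [0.5919 0.1629 0.0868] psi 1.5722 F [-0.8 -0.5 -2.6] gap 44.1 zax [ 0.017 -0.003 -1.   ]
```

apply_moves(
  plan=[
    [[-4,0,0.6,0,36],[-6,0,0.4,0,36],[-6,0,0,0,36],[-6,0,0,0,36],[-6,0,0,0,36],[-6,0,0,0,36],[-6,0,0,0,36],[0,0,0,0,36]],
  ],
)

```text
clock: 57.25
ee_pos: [0.591, 0.119, 0.0858]
tool_rot: [0.006, 0.707, 0.707, 0.005]
force: [0.3, -1.2, -1.6]
finger_gap: 0.52
```

```bash
python3 -c "
from h import *
st()"
```

```text
57.25 pos [0.591  0.119  0.0858] psi 1.5705 F [ 0.3 -1.2 -1.6] gap 44.4 zax [ 0.014 -0.002 -1.   ]
```

apply_moves(
  plan=[
    [[-8,0,0,0,36],[-8,0,0,0,36],[-8,0,0,0,36],[-8,0,0,0,36],[-8,0,0,0,36],[-5,0,0,0,36],[0,0,0,0,36],[0,0,0,0,36]],
  ],
)

```text
clock: 57.92
ee_pos: [0.5911, 0.0674, 0.0859]
tool_rot: [0.006, 0.707, 0.707, 0.004]
force: [0.1, -0.1, -1.5]
finger_gap: 0.519
```

```bash
python3 -c "
from h import *
snap('w40');rows('w40');rows('w9');crop('w40',200,80,370,300,3);cv2.imwrite('pics/w9_c.png',cv2.resize(cv2.imread('pics/w9.png')[80:300,200:370],None,fx=3,fy=3,interpolation=cv2.INTER_CUBIC))"
```

```text
57.92 pos [0.5911 0.0674 0.0859] psi 1.5698 F [ 0.1 -0.1 -1.5] gap 44.3 zax [ 0.015 -0.003 -1.   ]
w40 lines [128.01, 179.49] edges [(230, -34.0), (283, 9.4), (296, -19.2)]
w9 lines [112.96, 161.04] edges [(232, -39.3)]
```

View pics/w40_c.png

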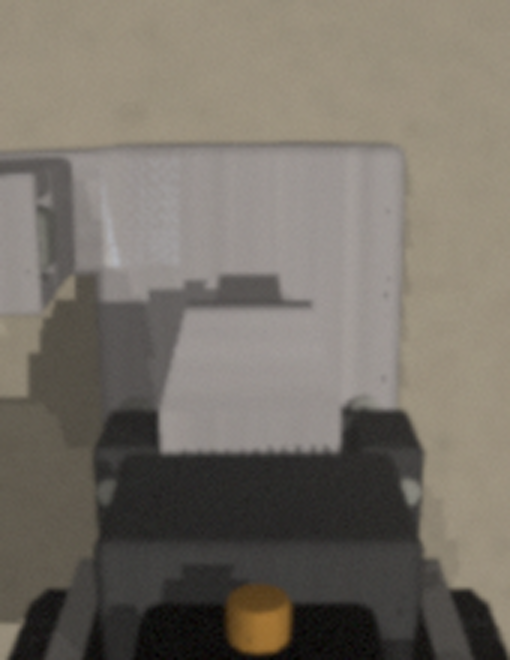

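View pics/w9_c.png

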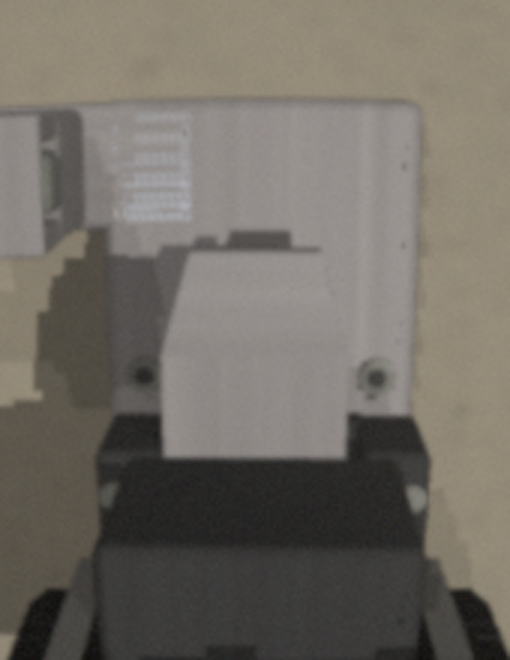

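```bash
python3 -c "
from h import *
gapl('w9',161.04,262);gapl('w40',179.49,259.8)"
```

```text
w9 line y 0.1162 edge y 0.0813 diff 0.0349
w40 line y 0.1167 edge y 0.0914 diff 0.0253
```

apply_moves(
  plan=[
    [[-4,0,0,0,36],[-3,0,0,0,36],[-1.5,0,0,0,36],[0,0,0,0,36],[0,0,0,0,36]],
  ],
)

```text
clock: 58.38
ee_pos: [0.5911, 0.0591, 0.0859]
tool_rot: [0.006, 0.707, 0.707, 0.004]
force: [-0.4, 0.7, -2.5]
finger_gap: 0.519
```

```bash
python3 -c "
from h import *
snap('w41');rows('w41')"
```

```text
58.38 pos [0.5911 0.0591 0.0859] psi 1.5719 F [-0.4  0.7 -2.5] gap 44.3 zax [ 0.015 -0.003 -1.   ]
w41 lines [114.46, 163.31] edges [(230, -37.0), (283, 8.8), (296, -20.0)]
```

apply_moves(
  plan=[
    [[-1.8,0,0,0,36],[0,0,0,0,36],[0,0,0,0,36]],
  ],
)

```text
clock: 58.68
ee_pos: [0.5911, 0.0575, 0.0859]
tool_rot: [0.006, 0.706, 0.708, 0.004]
force: [-0.2, -0.1, -2.4]
finger_gap: 0.515
```

```bash
python3 -c "
from h import *
snap('w42');rows('w42')
gapl('w41',163.31,259.8)"
```

```text
58.68 pos [0.5911 0.0575 0.0859] psi 1.5724 F [-0.2 -0.1 -2.4] gap 44.0 zax [ 0.015 -0.003 -1.   ]
w42 lines [111.83, 160.17] edges [(230, -35.0), (283, 7.9), (297, -20.0)]
w41 line y 0.1163 edge y 0.0831 diff 0.0332
```

apply_moves(
  plan=[
    [[0,0,0,0,60],[0,0,0,0,75],[0,0,0,0,85],[0,0,0,0,85],[0,0,-8,0,85],[0,0,-12,0,85],[0,0,-14,0,85],[0,0,-14,0,85],[0,0,0,0,85]],
  ],
)

```text
clock: 59.48
ee_pos: [0.5932, 0.0578, 0.1407]
tool_rot: [0.009, 0.706, 0.708, 0.007]
force: [0.3, 0.5, 1.7]
finger_gap: 0.995
```

```bash
python3 -c "
from h import *
snap('w43');crop('w43',190,100,370,320,2.5)"
```

```text
59.48 pos [0.5932 0.0578 0.1407] psi 1.5728 F [0.3 0.5 1.7] gap 85.0 zax [ 0.021 -0.003 -1.   ]
```

View pics/w43_c.png

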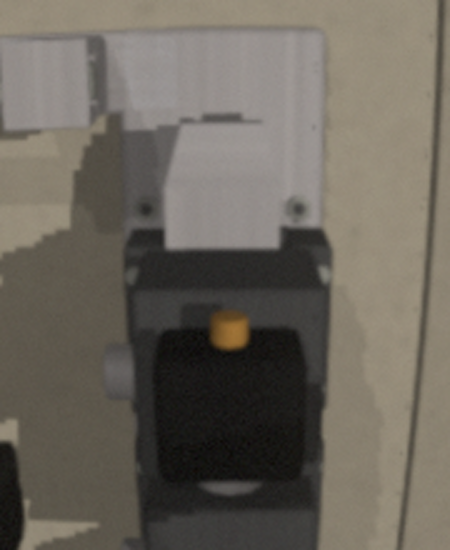

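apply_moves(
  plan=[
    [[0,0,-20,0,85],[0,0,-25,0,85],[0,-10,-25,0,85],[-5,-20,-25,0,85],[-10,-25,-25,0,85],[-10,-25,-15,0,85],[-10,-10,0,0,85],[0,0,0,0,85],[0,0,0,0,85]],
  ],
)

```text
clock: 60.28
ee_pos: [0.4959, 0.0222, 0.2781]
tool_rot: [0.008, 0.706, 0.708, 0.006]
force: [0.0, 0.2, -0.0]
finger_gap: 0.997
```

```bash
python3 -c "
from h import *
snap('w44');crop('w44',280,100,420,360,2.3)"
```

```text
60.28 pos [0.4959 0.0222 0.2781] psi 1.5735 F [ 0.   0.2 -0. ] gap 85.1 zax [ 0.02  -0.003 -1.   ]
```

View pics/w44.png

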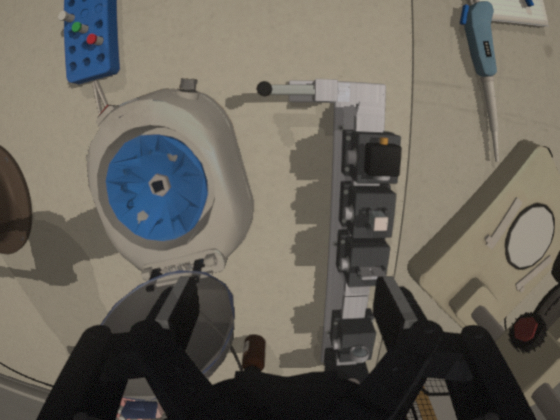

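```bash
python3 -c "
from h import *
crop('w44',315,75,415,365,2.05)
p=cv2.imread('pics/w44.png');a=cv2.resize(p[120:220,320:420],None,fx=4,fy=4,interpolation=cv2.INTER_CUBIC);b=cv2.resize(p[220:320,315:415],None,fx=4,fy=4,interpolation=cv2.INTER_CUBIC);cv2.imwrite('pics/w44_c.png',np.hstack([a,b]))"
```

```text
(no output)
```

View pics/w44_c.png

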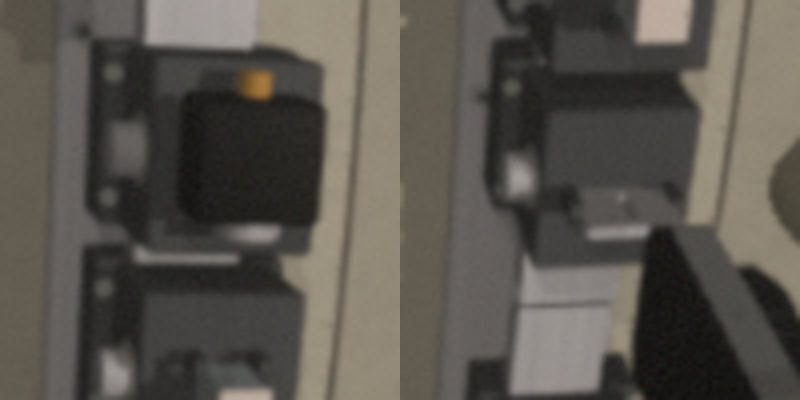

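```bash
python3 -c "
from h import *
for n,f,l,r,v,vt,s,u0,v0 in [('w12',103,165,570,305,145,5,215,190),('w25',110,138,330,365,290,2.5,190,100),('w33',104,136,333,378,292,2.5,190,100),('w43',104,135,329,372,292,2.5,190,100)]:
    _,_,c=load(n); F=onz(c,f/s+u0,v/s+v0,.076,True);L=onz(c,l/s+u0,vt/s+v0,.087,True);R_=onz(c,r/s+u0,vt/s+v0,.087,True)
    print(n,'face',F.round(4)[:2],'L',L[0].round(4),'R',R_[0].round(4),'protr',((L[0]+R_[0])/2-F[0]-.0225).round(4),'fronty-25',(L[1]-.025).round(4))"
```

```text
w12 face [ 0.5603 -0.1833] L 0.5703 R 0.6142 protr 0.0094 fronty-25 -0.1839
w25 face [ 0.5601 -0.0632] L 0.5697 R 0.613 protr 0.0088 fronty-25 -0.0644
w33 face [ 0.5597 -0.0043] L 0.5703 R 0.6147 protr 0.0103 fronty-25 -0.0027
w43 face [0.56   0.0561] L 0.5701 R 0.6141 protr 0.0096 fronty-25 0.0562
```

```bash
python3 -c "
from h import *
_,_,c=load('w44');print('knob top',onz(c,263,88,.068,True))
plan([.477,.126,.15],1.572,40,step=20)"
```

```text
knob top [0.47687627 0.12531563 0.068     ]
now [0.4958 0.0223 0.2777] psi 1.5738 zax [ 0.019 -0.003 -1.   ] n 9
[[11.6, -2.3, 14.1, 0.0, 40], [11.6, -2.3, 14.1, 0.0, 40], [11.6, -2.3, 14.1, 0.0, 40], [11.6, -2.3, 14.1, 0.0, 40], [11.6, -2.3, 14.1, 0.0, 40], [11.6, -2.3, 14.1, 0.0, 40], [11.6, -2.3, 14.1, 0.0, 40], [11.6, -2.3, 14.1, 0.0, 40], [11.6, -2.3, 14.1, 0.0, 40]]
```

apply_moves(
  plan=[
    [[12,-2,6,0,40],[14,-2,10,0,40],[14,-2,14,0,40],[14,-2,14,0,40],[14,-2,14,0,40],[12,-2,14,0,40],[10,-2,14,0,40],[6,-2,14,0,40],[2,-1,12,0,40],[0,0,4,0,40],[0,0,0,0,40]],
  ],
  newtons=25,
)

```text
clock: 61.25
ee_pos: [0.4849, 0.1295, 0.1468]
tool_rot: [0.005, 0.705, 0.709, 0.003]
force: [0.6, -0.1, -0.7]
finger_gap: 0.469
```

```bash
python3 -c "
from h import *
st();plan([.477,.126,.115],1.572,40,step=10)"
```

```text
61.25 pos [0.4849 0.1295 0.1468] psi 1.5757 F [ 0.6 -0.1 -0.7] gap 40.0 zax [ 0.011 -0.003 -1.   ]
now [0.4849 0.1295 0.1468] psi 1.5757 zax [ 0.011 -0.003 -1.   ] n 4
[[-0.9, -2.1, 7.9, 0.001, 40], [-0.9, -2.1, 7.9, 0.001, 40], [-0.9, -2.1, 7.9, 0.001, 40], [-0.9, -2.1, 7.9, 0.001, 40]]
```

apply_moves(
  plan=[
    [[-1,-2,8,0,40],[-1,-2,8,0,40],[-1,-2,8,0,40],[-1,-1,8,0,40],[0,0,8,0,40],[0,0,8,0,40],[0,0,6,0,40],[0,0,4,0,40],[0,0,0,0,40]],
  ],
)

```text
clock: 62.0
ee_pos: [0.4802, 0.1242, 0.0836]
tool_rot: [0.006, 0.706, 0.708, 0.004]
force: [-0.7, 0.1, 0.2]
finger_gap: 0.466
```

```bash
python3 -c "
from h import *
st();plan([.477,.126,.081],1.572,40,step=10)"
```

```text
62.0 pos [0.4802 0.1242 0.0836] psi 1.5736 F [-0.7  0.1  0.2] gap 39.8 zax [ 0.013 -0.003 -1.   ]
now [0.4802 0.1242 0.0836] psi 1.5736 zax [ 0.013 -0.003 -1.   ] n 1
[[1.8, -3.2, 2.6, 0.002, 40]]
```

apply_moves(
  plan=[
    [[2,-3,2,0,40],[0,0,0,0,40],[0,0,0,0,10],[0,0,0,0,10],[0,0,0,0,10],[0,0,0,0,10],[0,0,0,0,10]],
  ],
)

```text
clock: 62.58
ee_pos: [0.4779, 0.1266, 0.0819]
tool_rot: [0.006, 0.706, 0.708, 0.005]
force: [1.4, -0.6, -1.5]
finger_gap: 0.165
```

```bash
python3 -c "
from h import *
st()"
```

```text
62.58 pos [0.4779 0.1266 0.0819] psi 1.5739 F [ 1.4 -0.6 -1.5] gap 14.1 zax [ 0.016 -0.002 -1.   ]
```

apply_moves(
  plan=[
    [[0,8,0,0,10],[0,10,0,0,10],[0,10,0,0,10],[0,8,0,0,10],[0,4,0,0,10],[0,0,0,0,10]],
  ],
)

```text
clock: 63.08
ee_pos: [0.5193, 0.1267, 0.0818]
tool_rot: [0.004, 0.706, 0.708, 0.002]
force: [-1.7, 0.2, 0.3]
finger_gap: 0.161
```

```bash
python3 -c "
from h import *
st()"
```

```text
63.08 pos [0.5193 0.1267 0.0818] psi 1.5734 F [-1.7  0.2  0.3] gap 13.8 zax [ 0.008 -0.003 -1.   ]
```

apply_moves(
  plan=[
    [[0,3,0,0,10],[0,3,0,0,10],[0,2,0,0,10],[0,0,0,0,10]],
  ],
)

```text
clock: 63.42
ee_pos: [0.5233, 0.1267, 0.0818]
tool_rot: [-0.001, 0.707, 0.708, -0.003]
force: [0.5, -1.6, -0.3]
finger_gap: 0.164
```

```bash
python3 -c "
from h import *
st()"
```

```text
63.42 pos [0.5233 0.1267 0.0818] psi 1.5725 F [ 0.5 -1.6 -0.3] gap 14.0 zax [-0.006 -0.003 -1.   ]
```

apply_moves(
  plan=[
    [[0,0,0,0,40],[0,0,0,0,40],[0,0,0,0,40],[0,0,-15,0,40],[0,0,-20,0,40],[0,0,-25,0,60],[0,-5,-25,0,85],[0,-20,-25,0,85],[0,-25,-25,0,85],[-10,-10,-20,0,85],[0,0,0,0,85],[0,0,0,0,85]],
  ],
)

```text
clock: 64.42
ee_pos: [0.4682, 0.117, 0.2451]
tool_rot: [0.005, 0.706, 0.708, 0.004]
force: [0.4, 0.6, -0.3]
finger_gap: 0.998
```

```bash
python3 -c "
from h import *
snap('w50');snap('t50','top');crop('t50',140,130,400,270,3)"
```

```text
64.42 pos [0.4682 0.117  0.2451] psi 1.5726 F [ 0.4  0.6 -0.3] gap 85.2 zax [ 0.013 -0.002 -1.   ]
64.47 pos [0.4687 0.1171 0.2453] psi 1.5728 F [-0.3  0.4 -0.2] gap 85.1 zax [ 0.013 -0.002 -1.   ]
```

View pics/w50.png

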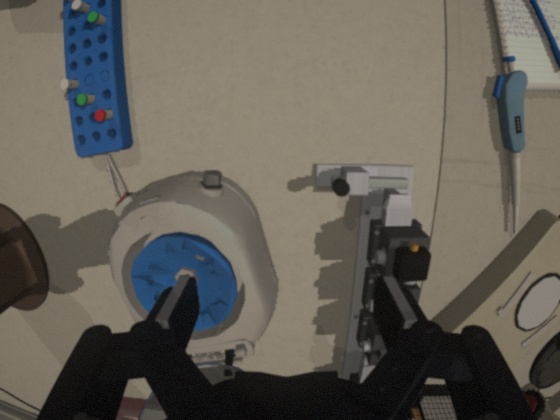

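View pics/t50_c.png

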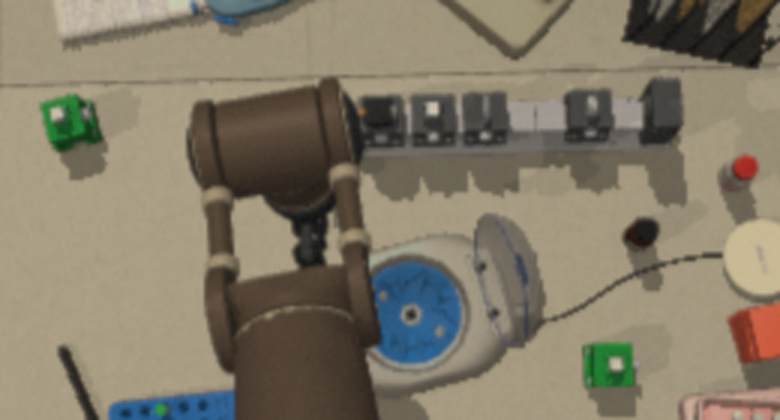

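```bash
python3 -c "
from h import *
_,_,c=load('w50');print('knob',onz(c,341,188,.068,True))
ctrl.job_done();st()"
```

```text
knob [0.52242444 0.12565602 0.068     ]
the job is handed in; nothing more can be done
the job is handed in; nothing more can be done
```

I finished the set-up and handed it in at about 64.5 s on the robot's clock; I got no verdict back.

- **Carriers:** The lens is in hole 1, the slit in hole 3, the sample cell in hole 4 and the detector in hole 5. No filter carrier was in the scene, so hole 2 stays empty. The detector carrier had been knocked about 4 cm aside during the run, so I located it again before gripping it.
- **Locking:** After each release the wrist camera showed the button about 9–10 mm proud (nominal 8 mm), so all four read as popped fully out. The carriers measured at y = -0.184, -0.064, -0.003 and 0.056 m. That is within about 2 mm of the 60 mm hole spacing, which is about the accuracy of the cameras.
- **End bolt:** I drew it back to its stop at the start. At the end I pushed it in about 45 mm until it stopped, with the knob measured at x = 0.522 m against 0.520 m at the start.
- **At hand-in:** The gripper was open and clear of everything. I never went near the vial, the bottle or the petri dish and saw no change in them, but I did not measure their positions.
- **Disagreements:** The top camera put the rail axis 1–3 mm farther out in x than the wrist camera and the grip did, so I used the wrist and grip values. The tool's tilt also drifted by up to 0.16 rad in early test moves; I corrected it with small back-and-forth moves before each job, and no insertion showed any notable force.

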